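# Pack the reagent bottles away and set out the whiteboard

## Task

Pack up this pupils' place: fold the white case's half-open lid back until it stands upright, put every square brown bottle into the case, and then fold the lid fully shut. When it is shut, take the small whiteboard out of its slotted stand and lean it against the closed case, its lower short edge on the bench, tipped back about 20 degrees from upright. Leave the other things where they are.

Things in the scene. Friction and masses are not known exactly. Their poses are not given: they have to be found in the camera images.
- case: Open-topped white storage case with green edging, fixed to the bench: 180 mm (x) by 270 mm (y) by 90 mm high, walls and floor 6 mm thick. Origin: centre of its underside; its x points from the handle side (towards the robot) to the hinge side, y along the hinge line, z up.
- lid (a joint): Stiff hinge of the case's flat lid (180 by 270 by 10 mm, 0.3 kg), in rad: 0 is fully shut, 1.57 is standing upright, stop at 2.0. Hinge line along the case's y at 90 mm height on its far (+x) rim, 90 mm from the case's centre; opening swings the free edge up and away from the robot. Friction holds the lid wherever it is left; moving it takes about 2 to 5 N at the handle.
- lid_bar (a point): Middle of the lid's handle: a round steel bar 12 mm thick, 110 mm long between two posts, parallel to the hinge, carried 45 mm beyond the lid's free edge in the plane of the lid, 225 mm from the hinge line (5 mm above the lid's underside plane). It turns between gripper pads, so it can be held from above at every lid angle.
- board_mid (a point): Centre of the small loose whiteboard with a wooden frame: stiff slab 120 mm wide (its x), 10 mm thick (its y), 180 mm tall (its z), about 0.18 kg. At first it stands upright in the stand's slot, short edge down, its lower edge 12 mm above the bench.
- board: The same whiteboard; origin at the middle of its lower edge, axes as for board_mid.
- stand: Fixed wooden stand for the board, 140 mm (x) by 70 mm (y) by 42 mm high; the slot runs along its x, is 14 mm wide and its floor is 12 mm above the bench. Origin: centre of its underside.
- bottle1_mid (a point): Centre (half-way up) of a loose square brown bottle with round white cap: body 50 by 50 by 64 mm, cap 36 mm across on top, 80 mm tall in all, about 0.12 kg; point 40 mm above its foot, z towards the cap, x and y square to the flat sides. May be absent.
- bottle2_mid (a point): Centre (half-way up) of a loose square brown bottle with round white cap: body 50 by 50 by 64 mm, cap 36 mm across on top, 80 mm tall in all, about 0.12 kg; point 40 mm above its foot, z towards the cap, x and y square to the flat sides. May be absent.
- bottle3_mid (a point): Centre (half-way up) of a loose square brown bottle with round white cap: body 50 by 50 by 64 mm, cap 36 mm across on top, 80 mm tall in all, about 0.12 kg; point 40 mm above its foot, z towards the cap, x and y square to the flat sides. May be absent.
- bottle4_mid (a point): Centre (half-way up) of a loose square brown bottle with round white cap: body 50 by 50 by 64 mm, cap 36 mm across on top, 80 mm tall in all, about 0.12 kg; point 40 mm above its foot, z towards the cap, x and y square to the flat sides. May be absent.
- roundbottle: Round brown bottle with black cap, 48 mm across, 95 mm tall; loose, not part of the job. Origin: centre of its underside.
- beaker: Open glass beaker, 68 mm across, 80 mm tall; loose, not part of the job. Origin: centre of its underside.
- jar: Round white jar, black cap, 68 mm across, 75 mm tall; loose, not part of the job. Origin: centre of its underside.
Mind the look-alikes: they are no part of the job. Leave any turquoise look-alike of the part that bears bottle1_mid alone.

How it is judged:
By the outcome, as a careful person would: the job done as asked, in the order asked, and still so for the second after the job is handed in, with the robot touching nothing.
Of bottle1, bottle2, bottle3, bottle4 only 2 to 4 are there at a start; the rules pass over those that are not, and their reading is None.
At some moment in a run one of bottle1, bottle2, bottle3, bottle4 may be knocked a few centimetres aside while the robot is not near it.
It also fails if it takes over 210 s, if anything falls off the work surface, if the arm or the gripper's body presses on something with over 40 N, if the wrist force passes 120 N, or if a joint passes its speed limit or range.

## Robot

A 6-joint arm with a two-finger parallel gripper is mounted at the origin on the work surface. World frame = base frame: x ahead of the robot, y to its left, z up, the work surface at z = 0. Lengths are in m, angles in rad, forces in N, time in s.
With the tool pointing down it reaches from about 0.35 to 0.725 m from the base axis. Payload 4.3 kg.
Tool frame: the origin (TCP) lies midway between the tips of the shut fingers; the grasp point (between the pads) lies 19 mm behind it; z points along the fingers, y is the direction in which the jaws open and shut (so a half turn about z gives the same grasp; the last joint's range is limited). The gripper opens to 85 mm and grips with 20 to 120 N. Pads are 22 mm wide; open, the fingers measure 114 mm over their backs; the gripper's body (76 mm by 85 mm) begins 54 mm behind the grasp point. The pads swing forward as they close: fully open they stand 13 mm farther back than shut.
Start: joints at [1.134, 0.377, 0.081, 1.274, 0, 1.46], TCP at [0.185, 0.545, 0.231] pointing down, gripper open.
Joint ranges: [-2.72, 2.72], [-0.84, 1.66], [-1.02, 1.22], [-1.77, 2.12], [-1.37, 1.28], [-3.14, 3.14]. Speed limits (rad/s): [2.57, 2.57, 3.14, 3.14, 3.14, 3.14].

## Interface

Orientations are given as a unit quaternion [x, y, z, w].
In Python, from bench import manip gives the robot as it stands.
- The arm moves only by the shell command python3 -m creep 'ROWS' [FORCE]. ROWS is JSON, a list of rows, each a list of 7 numbers: the finger opening in cm, from 0 to 8.54, then the shift along the tool's x, y, z in cm, then the turn, a rotation vector about the tool's x, y, z in degrees. In form: [[fingers, dx, dy, dz, wx, wy, wz], ...]. A call has 1 to 8 rows; each row is the pose to reach, as a shift and turn from the pose commanded when the call began, along the tool's axes at that moment; what a row does not reach only later rows make up. A row lasts 1/8 s, in which the tool goes at most 62.5 mm and 10.7 degrees, less where a joint would pass 70% of its speed; a pose out of reach is approached as far as the arm can. A call with a gripper value outside its range is refused whole. The fingers move at their own pace and stop on an object; FORCE is the grip in N (left out, the last holds). Time passes only in rows, so rows that repeat a pose let the fingers close. It gives the time, the measured TCP pose, the force and the opening at its end, in the units of the state.
- manip.read_state(): the state, without advancing time (a new reading comes with each control period).
- manip.get_image(name): name is "scene" or "top"; returns the picture (384x512x3 uint8, blue, green, red); there is no depth.
- manip.camera_params(name): a dict with "fx", "fy", "cx", "cy" (pixels), "T" (4x4, takes a point from camera to world coordinates). Camera axes: x right, y down, z forward; pixel columns grow to the right and rows downward; lengths in m; the calibration is good to about 2 mm. A picture is of the moment at which its call begins. camera_params takes no time and is no camera call.
- manip.sign_off(): hands the job in, once; it reports no verdict.
The state is a dict: "time_s": time; "qpos": joint angles; "qvel": joint speeds; "joint_efforts": joint torques, N m; "tcp_pos": TCP position; "eef_rot": TCP orientation; "ft_force": force on the tool from outside, world axes, zero at the start; "moment": the same for the moment, N m; "opening": opening from 0.0 (shut) to 1.0 (fully open).
Only numpy, scipy, OpenCV 4.12 (cv2) and the standard library are available. Lean on these libraries where they do the work, as an engineer would, in place of code of your own. Each camera call takes 0.05 s, during which the arm holds its last target.

## Working session

There is one attempt and no reset: what is moved stays moved. The work goes in short steps, Python scripts to look and compute and a shell command to move; the robot and the scene stay as the last step left them, time stands still between calls to the robot, and variables do not carry over. Pictures are saved under pics/ and viewed, and the job is handed in when it is done.

```bash
ls; mkdir -p pics
python3 - <<'E'
from bench import manip
import cv2,numpy as np
s=manip.read_state();print(s)
for n in("scene","top"):
    cv2.imwrite(f"pics/{n}0.png",manip.get_image(n))
    c=manip.camera_params(n);print(n,c['fx'],c['fy'],c['cx'],c['cy']);print(np.round(c['T'],4))
E
```

```text
pics
{'time_s': 0.0, 'qpos': array([1.13371839e+00, 3.78034610e-01, 7.96325494e-02, 1.27439088e+00,
       1.64314972e-05, 1.46050547e+00]), 'qvel': array([ 0.00083134,  0.00118083,  0.00201716,  0.00090911,  0.00130951,
       -0.00061183]), 'joint_efforts': array([ 3.79217054e-04, -4.63604558e+01,  2.69877452e+01,  2.08695175e-02,
       -4.14732995e-04,  5.23391378e-06]), 'tcp_pos': array([0.18428452, 0.54398487, 0.23037969]), 'eef_rot': array([ 1.62667407e-01,  9.86680454e-01, -9.58929181e-04, -2.77732387e-04]), 'ft_force': array([-0.61658639, -0.43940709, -0.68357621]), 'moment': array([-0.00706854,  0.02810461, -0.01066222]), 'opening': 1.0021960830645134}
scene 410.2141591495684 410.2141591495684 255.3806243853946 198.36015692557828
[[-0.1287  0.7558 -0.642   1.2857]
 [ 0.9916  0.092  -0.0906 -0.0157]
 [-0.0094 -0.6483 -0.7613  0.9934]
 [ 0.      0.      0.      1.    ]]
top 419.0186044181167 419.0186044181167 255.71314675593715 191.83170022537448
[[ 0.0044 -0.9819  0.1895  0.2881]
 [-1.     -0.0052 -0.0036 -0.1048]
 [ 0.0045 -0.1895 -0.9819  1.1637]
 [ 0.      0.      0.      1.    ]]
```

View pics/scene0.png

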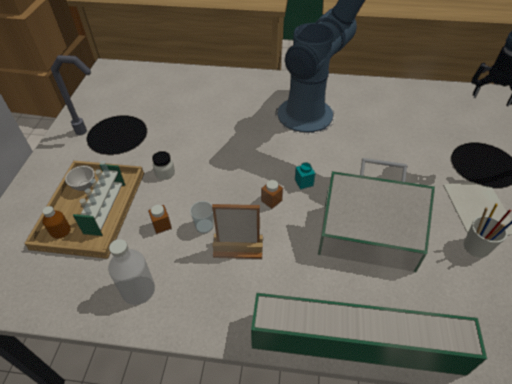

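View pics/top0.png

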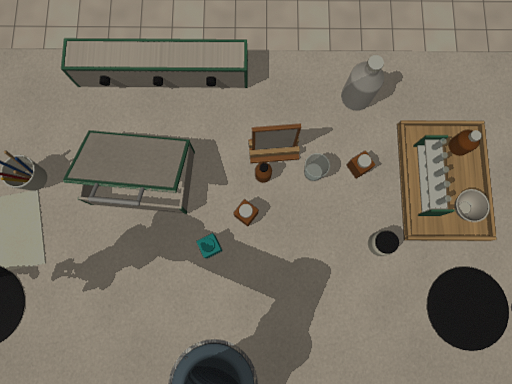

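Run:
```python
import cv2,numpy as np
t=cv2.imread("pics/top0.png");s=cv2.imread("pics/scene0.png")
a=cv2.resize(t[110:270,180:390],None,fx=3.6,fy=3.6,interpolation=3)
cv2.imwrite("pics/crA.png",a[:600])
a=cv2.resize(s[140:270,130:330],None,fx=4,fy=4,interpolation=3)
cv2.imwrite("pics/crB.png",a)
a=cv2.resize(t[100:230,50:230],None,fx=4.4,fy=4.4,interpolation=3)
cv2.imwrite("pics/crC.png",a)
a=cv2.resize(np.hstack([t[110:250,390:500],s[150:290,20:150]]),None,fx=3.3,fy=3.3,interpolation=3)
cv2.imwrite("pics/crD.png",a)
```

```text
(no output)
```

View pics/crA.png

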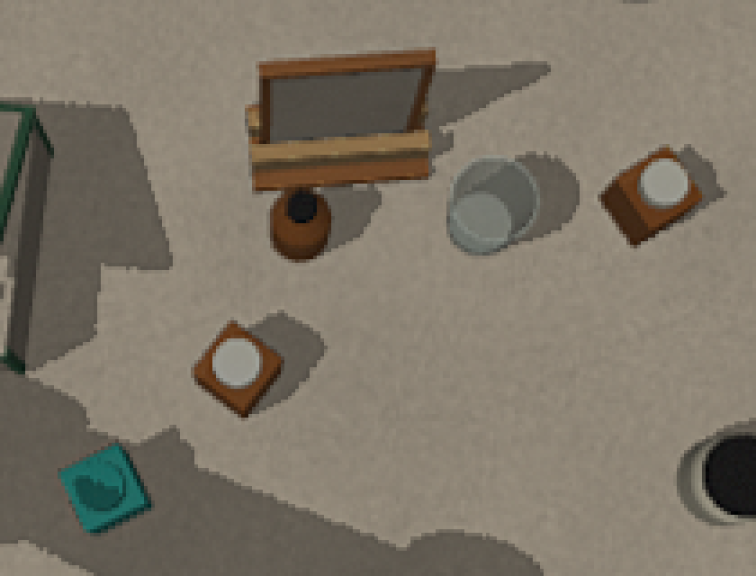

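View pics/crB.png

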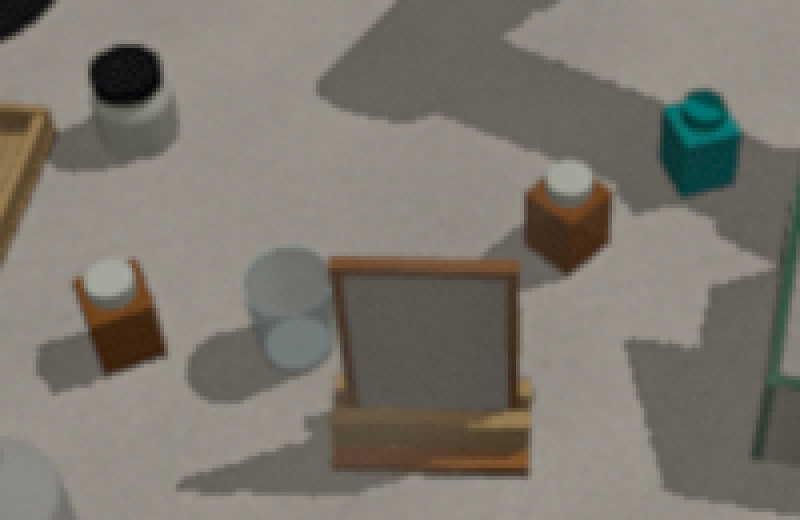

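View pics/crC.png

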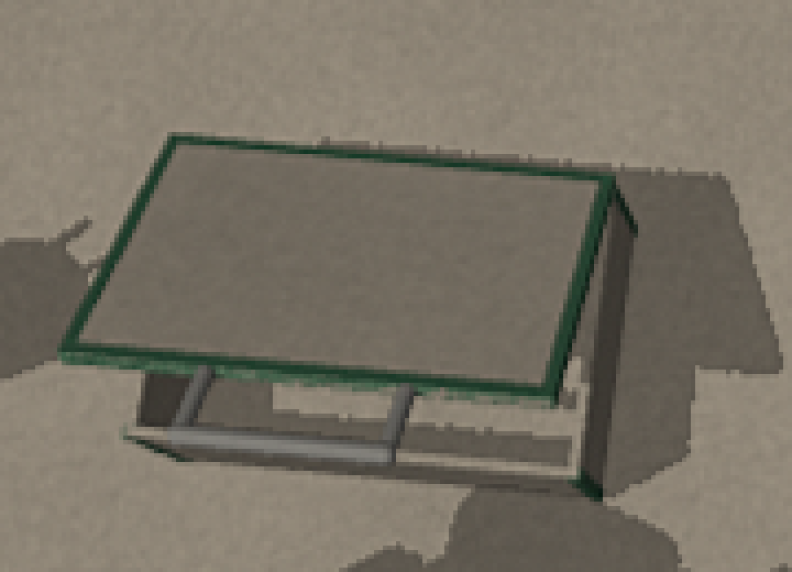

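View pics/crD.png

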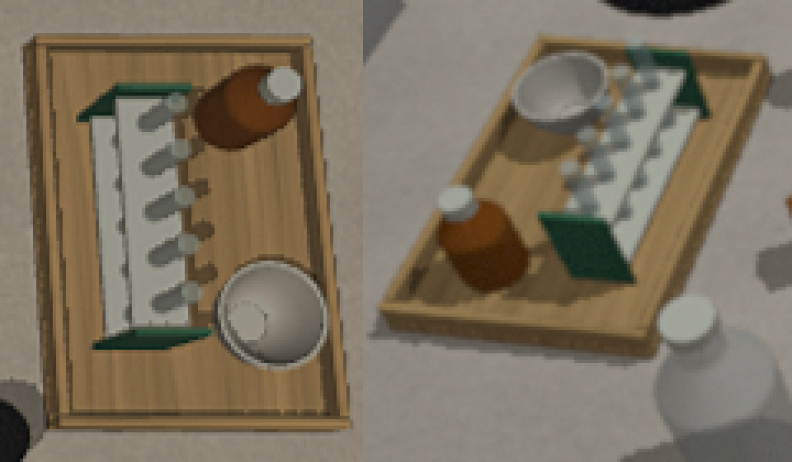

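```bash
cat > h.py <<'E'
import numpy as np,cv2
from bench import manip
from scipy.spatial.transform import Rotation as R
C={n:manip.camera_params(n) for n in("scene","top")}
def ray(n,p):
    c=C[n];d=np.array([(p[0]-c['cx'])/c['fx'],(p[1]-c['cy'])/c['fy'],1.]);T=c['T']
    return T[:3,3],T[:3,:3]@d
def onz(n,p,z):
    o,d=ray(n,p);return o+d*(z-o[2])/d[2]
def tri(ps,pt):
    o1,d1=ray('scene',ps);o2,d2=ray('top',pt)
    A=np.array([d1,-d2]).T;s,t=np.linalg.lstsq(A,o2-o1,rcond=None)[0]
    a=o1+s*d1;b=o2+t*d2;return (a+b)/2,np.linalg.norm(a-b)
def proj(n,P):
    c=C[n];T=c['T'];q=T[:3,:3].T@(np.array(P)-T[:3,3])
    return np.array([c['fx']*q[0]/q[2]+c['cx'],c['fy']*q[1]/q[2]+c['cy']])
def shot(tag,crops=()):
    for n in("scene","top"):
        cv2.imwrite(f"pics/{n}{tag}.png",manip.get_image(n))
def goal(pos,q=None,Rm=None,wait=0):
    """print shift/turn from measured pose to the target TCP pose, in tool axes cm/deg"""
    s=manip.read_state();R0=R.from_quat(s['eef_rot'])
    d=R0.inv().apply(np.array(pos)-s['tcp_pos'])*100
    w=np.zeros(3) if Rm is None else (R0.inv()*R.from_matrix(Rm)).as_rotvec(degrees=True)
    print('shift',np.round(d,2),'turn',np.round(w,1),'tcp',np.round(s['tcp_pos'],4),'z',np.round(R0.as_matrix()[:,2],3),'y',np.round(R0.as_matrix()[:,1],3),'t',s['time_s'],'F',np.round(s['ft_force'],1),'op',round(s['opening'],3),'q',np.round(s['qpos'],2))
def down(yaw):
    """tool pointing down with tool y (jaw axis) at world angle yaw"""
    y=np.array([np.cos(yaw),np.sin(yaw),0]);z=np.array([0,0,-1.]);return np.array([np.cross(y,z),y,z]).T
E
python3 - <<'E'
from h import *
t=cv2.imread("pics/top0.png");s=cv2.imread("pics/scene0.png")
# white caps
for n,im,bx in(("top",t,[(230,195,262,228),(346,148,378,180)]),("scene",s,[(258,172,288,210),(144,198,174,235)])):
    hsv=cv2.cvtColor(im,cv2.COLOR_BGR2HSV)
    for x0,y0,x1,y1 in bx:
        h=hsv[y0:y1,x0:x1]
        m=((h[...,1]<50)&(h[...,2]>165)).astype(np.uint8)
        k,l,st,ce=cv2.connectedComponentsWithStats(m)
        i=1+np.argmax(st[1:,4]);c=ce[i]+[x0,y0]
        br=((h[...,0]<20)&(h[...,1]>110)).astype(np.uint8)
        cn=max(cv2.findContours(br,0,2)[0],key=cv2.contourArea)
        print(n,c,st[i],onz(n,c,.08)[:2],'brown',cv2.minAreaRect(cn))
f=lambda x,y:(50+x/4.4,100+y/4.4)
for nm,p,z in(("FL",f(125,430),.09),("FR",f(602,490),.09),("BR",f(636,232),.09),("lidBL",f(172,135),.1),("lidBR",f(615,180),.1)):
    print(nm,np.round(onz("top",p,z),4))
E
```

```text
Traceback (most recent call last):
ValueError: attempt to get argmax of an empty sequence
```

Run:
```python
import cv2,numpy as np
s=cv2.imread("pics/scene0.png")
a=cv2.resize(s[145:275,305:445],None,fx=4.6,fy=4.6,interpolation=3)
cv2.imwrite("pics/crE.png",a)
```

```text
(no output)
```

View pics/crE.png

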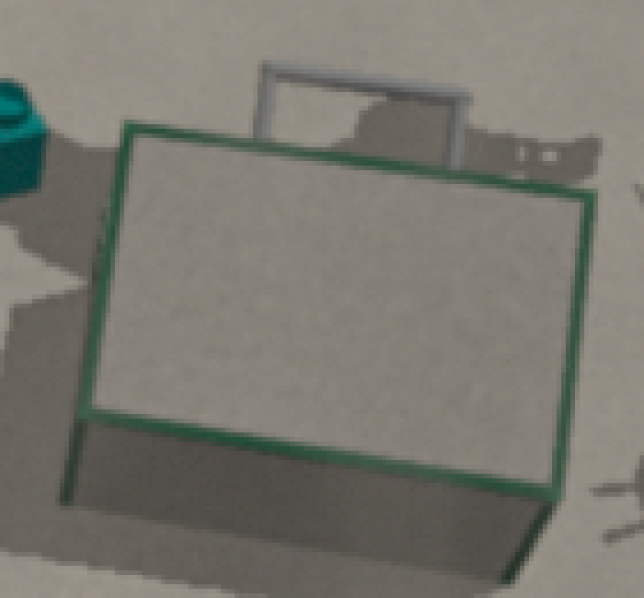

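Run:
```python
from h import *
t=cv2.imread("pics/top0.png");s=cv2.imread("pics/scene0.png")
f=lambda x,y:(50+x/4.4,100+y/4.4)
g=lambda x,y:(305+x/4.6,145+y/4.6)
for nm,p,z in(("FL",f(125,430),.09),("FR",f(602,490),.09),("BR",f(636,232),.09),("lidBL",f(172,135),.1),("lidBR",f(615,180),.1)):
    print(nm,np.round(onz("top",p,z),4))
print('botR',onz('scene',g(65,503),0),'botL',onz('scene',g(510,582),0))
print('BL',onz('scene',g(558,495),.09),onz('scene',g(82,412),.09))
print('barL',tri(g(467,97),f(178,437)));print('barR',tri(g(266,69),f(393,456)))
print('lidL',tri(g(593,193),f(64,350)));print('lidR',tri(g(127,125),f(556,393)))
for n,im,bx in(("top",t,[(230,195,262,228),(346,148,378,180)]),("scene",s,[(258,172,288,210),(144,198,174,235)])):
    hsv=cv2.cvtColor(im,cv2.COLOR_BGR2HSV)
    for x0,y0,x1,y1 in bx:
        h=hsv[y0:y1,x0:x1]
        br=((h[...,0]<20)&(h[...,1]>110)).astype(np.uint8)
        k,l,st,ce=cv2.connectedComponentsWithStats(br);i=1+np.argmax(st[1:,4]);x,y,w,hh,a=st[i]
        cn=max(cv2.findContours((l==i).astype(np.uint8),0,2)[0],key=cv2.contourArea)
        m=((h[...,1]<45)&(h[...,2]>150)).astype(np.uint8)
        m[:]*=1; k,l,st,ce=cv2.connectedComponentsWithStats(m)
        for j in range(1,k):
            if st[j,4]>30: print(n,ce[j]+[x0,y0],st[j],h[l==j].mean(0).round(),onz(n,ce[j]+[x0,y0],.08).round(4))
        print('  brown',cv2.minAreaRect(cn),(x0,y0),cv2.approxPolyDP(cn,2.5,True)[:,0].tolist())
```

```text
FL [0.4774 0.3518 0.09  ]
FR [0.4431 0.0692 0.09  ]
BR [0.6003 0.0542 0.09  ]
lidBL [0.6565 0.3345 0.1   ]
lidBR [0.6298 0.0664 0.1   ]
botR [0.63351279 0.07308203 0.        ] botL [0.65670513 0.33826389 0.        ]
BL [0.65329096 0.33968774 0.09      ] [0.62862132 0.07306321 0.09      ]
barL (array([0.45445405, 0.27911286, 0.20026422]), np.float64(0.004641707783517728))
barR (array([0.44467913, 0.16377925, 0.20067493]), np.float64(0.0029801210562929253))
lidL (array([0.50532868, 0.35071624, 0.1818631 ]), np.float64(0.0019481758992509124))
lidR (array([0.48275988, 0.08345119, 0.18183578]), np.float64(0.00462101600420605))
top [245.48672566 210.25663717] [ 10  10  12  12 113] [ 29.  17. 153.] [ 0.4482 -0.0822  0.08  ]
  brown ((15.739999771118164, 17.18000030517578), (19.399999618530273, 19.400001525878906), 36.86989974975586) (230, 195) [[13, 5], [4, 19], [18, 30], [27, 14]]
top [364.5        160.11702128] [13  7 12 11 94] [ 28.  19. 153.] [ 0.5853 -0.3995  0.08  ]
  brown ((14.384613990783691, 16.076923370361328), (18.859806060791016, 23.852108001708984), 56.30992889404297) (346, 14
[... 151 characters left out ...]
33.  17. 162.] [ 0.4515 -0.0848  0.08  ]
scene [283.26136364 203.11363636] [15 20 15 18 88] [ 19.  24. 152.] [ 0.5236 -0.042   0.08  ]
  brown ((13.451326370239258, 24.230087280273438), (19.955699920654297, 21.55215835571289), 3.814074993133545) (258, 172) [[7, 13], [4, 28], [14, 35], [23, 27], [24, 16], [21, 14], [12, 20]]
scene [163.08482143 208.16964286] [  7   0  23  28 224] [ 26.  21. 156.] [ 0.5842 -0.383   0.08  ]
scene [168.05263158 232.34210526] [15 29 15  8 38] [ 19.  24. 153.] [ 0.6655 -0.3461  0.08  ]
  brown ((15.899999618530273, 20.700000762939453), (24.033309936523438, 16.443843841552734), 71.56504821777344) (144, 198) [[19, 7], [20, 16], [10, 19], [5, 12], [12, 34], [26, 30]]
```

Run:
```python
from h import *
goal([.4496,.2214,.27],Rm=down(np.radians(-4.9)))
```

```text
shift [-35.48 -22.05  -3.92] turn [-0.1  0.1 76.2] tcp [0.1843 0.544  0.2305] z [-0.001 -0.002 -1.   ] y [ 0.321  0.947 -0.002] t 0.1 F [ 0.1 -0.7  0.3] op 1.001 q [ 1.13  0.38  0.08  1.27 -0.    1.46]
```

```bash
python3 -m creep '[[8.5,-4.5,-2.8,-1.5,0,0,10],[8.5,-9,-5.6,-2.5,0,0,20],[8.5,-13.5,-8.4,-3.5,0,0,30],[8.5,-18,-11.2,-3.9,0,0,40],[8.5,-22.5,-14,-3.9,0,0,50],[8.5,-27,-16.8,-3.9,0,0,60],[8.5,-31.5,-19.6,-3.9,0,0,70],[8.5,-35.5,-22.05,-3.9,0,0,76.2]]'
python3 - <<'E'
from h import *
goal([.4496,.2214,.18],Rm=down(np.radians(-4.9)))
E
```

```text
time_s: 1.1
tcp_pos: [0.4507, 0.2201, 0.2699]
eef_rot: [0.738, 0.674, -0.0, -0.0]
ft_force: [0.6, 0.8, -0.2]
opening: 0.995
shift [ 0.12 -0.12  8.99] turn [-0.   0.  -0.3] tcp [0.4507 0.2201 0.2699] z [-0.001 -0.    -1.   ] y [ 0.996 -0.09  -0.001] t 1.1 F [ 0.6  0.8 -0.2] op 0.995 q [ 0.33  0.22 -0.04  1.32  0.    1.99]
```

```bash
python3 -m creep '[[3.5,0.1,-0.1,3,0,0,0],[3.5,0.1,-0.1,3,0,0,0],[3.5,0.1,-0.1,3,0,0,0],[3.5,0.1,-0.1,6,0,0,0],[3.5,0.1,-0.1,7.5,0,0,0],[3.5,0.1,-0.1,8.9,0,0,0],[3.5,0.1,-0.1,8.9,0,0,0]]'
python3 - <<'E'
from h import *
shot("1")
t=cv2.imread("pics/top1.png");s=cv2.imread("pics/scene1.png")
cv2.imwrite("pics/cr1.png",cv2.resize(np.hstack([t[130:250,50:230],s[100:220,310:450]]),None,fx=2.4,fy=2.4,interpolation=3))
E
```

```text
time_s: 1.98
tcp_pos: [0.4484, 0.2229, 0.1807]
eef_rot: [0.737, 0.676, -0.001, -0.0]
ft_force: [-1.0, -0.1, 0.6]
opening: 0.41
```

View pics/cr1.png

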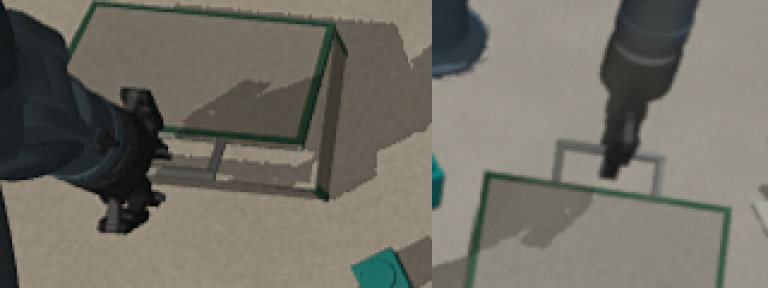

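The fingers straddle the bar at its middle (crop: top ~(150,170), scene ~(615,160)). Closing.

```bash
python3 -m creep '[[0,0,0,0,0,0,0],[0,0,0,0,0,0,0],[0,0,0,0,0,0,0],[0,0,0,0,0,0,0]]' 50
python3 - <<'E'
from h import *
s=manip.read_state();R0=R.from_quat(s['eef_rot'])
yaw=np.radians(-4.9);ux=np.array([np.cos(yaw),np.sin(yaw),0]);
H=np.array([.642,.2045,.09])
g=s['tcp_pos']+R0.as_matrix()[:,2]*-.019
print(g,(H-g)@ux,g[2]-.09, np.hypot((H-g)@ux,g[2]-.09))
p0=np.arctan2(g[2]-.09,(H-g)@ux);print(p0)
r=.225
for p in np.linspace(p0,np.pi/2+.022,17)[1:]:
    d=ux*(-r*(np.cos(p)-np.cos(p0)))+np.array([0,0,r*(np.sin(p)-np.sin(p0))])
    print(round(p,3),np.round(R0.inv().apply(d)*100,2))
E
```

```text
time_s: 2.58
tcp_pos: [0.4519, 0.2229, 0.1822]
eef_rot: [0.737, 0.676, 0.002, 0.002]
ft_force: [6.3, -0.8, -3.1]
opening: 0.121
[0.45175637 0.22292022 0.20117193] 0.1911217465220217 0.1111719345443001 0.22110341703363623
0.5268409122766083
0.593 [ 0.    0.8  -1.27]
0.66 [ 0.    1.69 -2.47]
0.727 [ 0.    2.65 -3.62]
0.793 [ 0.01  3.69 -4.7 ]
0.86 [ 0.01  4.8  -5.71]
0.927 [ 0.01  5.97 -6.65]
0.993 [ 0.01  7.2  -7.5 ]
1.06 [ 0.01  8.49 -8.27]
1.126 [ 0.02  9.82 -8.95]
1.193 [ 0.02 11.2  -9.54]
1.26 [  0.02  12.61 -10.04]
1.326 [  0.02  14.06 -10.44]
1.393 [  0.02  15.52 -10.75]
1.46 [  0.02  17.01 -10.96]
1.526 [  0.03  18.5  -11.07]
1.593 [  0.03  20.   -11.08]
```

```bash
python3 -m creep '[[0,0,1.1,-1.3,0,0,0],[0,0,2,-2.5,0,0,0],[0,0,2.95,-3.65,0,0,0],[0,0,4,-4.75,0,0,0],[0,0,5.1,-5.75,0,0,0],[0,0,6.3,-6.7,0,0,0],[0,0,7.5,-7.55,0,0,0],[0,0,8.8,-8.3,0,0,0]]'
python3 - <<'E'
from h import *
s=manip.read_state();print(s['tcp_pos'],s['ft_force'],s['opening'],R.from_quat(s['eef_rot']).as_matrix()[:,2])
E
```

```text
time_s: 3.58
tcp_pos: [0.5341, 0.2156, 0.2649]
eef_rot: [0.737, 0.676, -0.002, -0.002]
ft_force: [-9.8, -0.9, 7.6]
opening: 0.114
[0.53413166 0.21555849 0.26485214] [-9.81689723 -0.86150755  7.58664791] 0.11369354060625926 [-5.37867299e-03  9.08172057e-04 -9.99985122e-01]
```

```bash
python3 -m creep '[[0,0,1.3,-0.7,0,0,0],[0,0,2.7,-1.3,0,0,0],[0,0,4.1,-1.75,0,0,0],[0,0,5.6,-2.15,0,0,0],[0,0,7,-2.45,0,0,0],[0,0,8.5,-2.65,0,0,0],[0,0,10,-2.8,0,0,0],[0,0,11.3,-2.8,0,0,0]]'; python3 -m creep '[[0,0,0,0,0,0,0],[0,0,0,0,0,0,0]]'
python3 - <<'E'
from h import *
s=manip.read_state();print(s['tcp_pos'],s['ft_force'],s['opening'],R.from_quat(s['eef_rot']).as_matrix()[:,2])
shot("2")
E
```

```text
time_s: 4.58
tcp_pos: [0.649, 0.2055, 0.2939]
eef_rot: [0.737, 0.676, 0.0, -0.0]
ft_force: [-4.7, -0.5, 3.4]
opening: 0.121
time_s: 4.82
tcp_pos: [0.6503, 0.2054, 0.2939]
eef_rot: [0.737, 0.676, 0.001, 0.001]
ft_force: [1.5, -1.6, 5.4]
opening: 0.122
[0.65033882 0.20536584 0.29389852] [ 1.48944921 -1.61688296  5.39702229] 0.12178985343741863 [ 3.40167293e-03  2.22662020e-04 -9.99994190e-01]
```

View pics/top2.png

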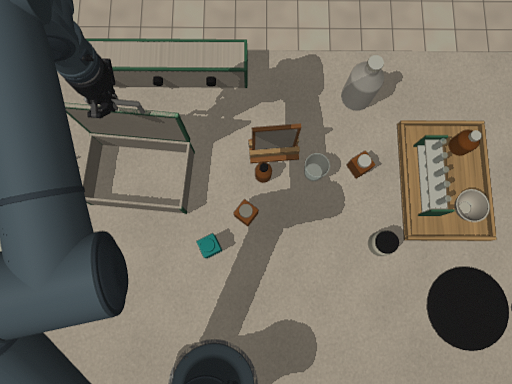

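View pics/scene2.png

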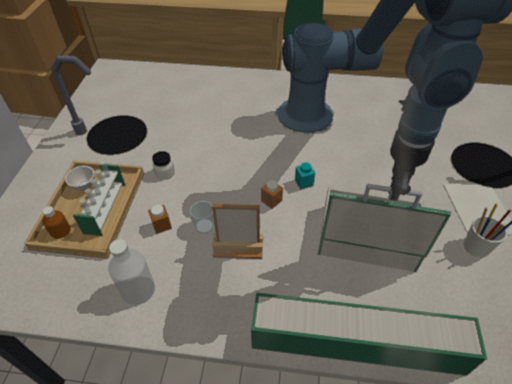

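```bash
python3 -m creep '[[3.5,0,0,0,0,0,0],[3.5,0,0,0,0,0,0],[3.5,0,0,0,0,0,0],[3.5,0,0,-2,0,0,0],[3.5,0,0,-5,0,0,0],[3.5,0,0,-6,0,0,0]]'
python3 - <<'E'
from h import *
goal([.448,-.083,.16],Rm=down(np.radians(-36)))
E
```

```text
time_s: 5.68
tcp_pos: [0.6496, 0.2058, 0.3541]
eef_rot: [0.737, 0.676, 0.001, 0.001]
ft_force: [1.0, -0.5, -0.9]
opening: 0.417
shift [-30.51 -17.66  19.35] turn [ 0.1 -0.1 31.1] tcp [0.6496 0.2058 0.3541] z [ 0.002  0.001 -1.   ] y [ 0.996 -0.086  0.002] t 5.675 F [ 1.  -0.5 -0.9] op 0.417 q [0.21 0.71 0.96 1.82 0.   1.87]
```

```bash
python3 -m creep '[[8.5,-0.5,-5.5,0,0,0,0],[8.5,-3,-10.5,0.5,0,0,-9],[8.5,-7.5,-13,4,0,0,-19],[8.5,-12.5,-15,8,0,0,-29],[8.5,-17.5,-16.5,12,0,0,-39],[8.5,-22.5,-17,15,0,0,-49],[8.5,-27,-17.5,17.5,0,0,-59],[8.5,-30.6,-17.5,19.3,0,0,-59]]'
python3 - <<'E'
from h import *
shot("3")
goal([.450,-.0835,.021],Rm=down(np.radians(54)))
t=cv2.imread("pics/top3.png");s=cv2.imread("pics/scene3.png")
cv2.imwrite("pics/cr3.png",cv2.resize(np.hstack([t[100:260,60:290],s[120:280,210:450]]),None,fx=1.7,fy=1.7,interpolation=3))
E
```

```text
time_s: 6.68
tcp_pos: [0.4473, -0.0855, 0.1581]
eef_rot: [0.308, 0.951, 0.0, -0.001]
ft_force: [1.0, 0.9, 0.2]
opening: 0.993
shift [-0.13  0.48 13.61] turn [-0.1 -0.2 -0.2] tcp [ 0.4466 -0.0866  0.1571] z [-0.004  0.    -1.   ] y [ 0.591  0.807 -0.002] t 6.775 F [-0.1  0.8 -0. ] op 0.994 q [-0.33  0.18 -0.38  1.01 -0.    0.3 ]
```

View pics/cr3.png

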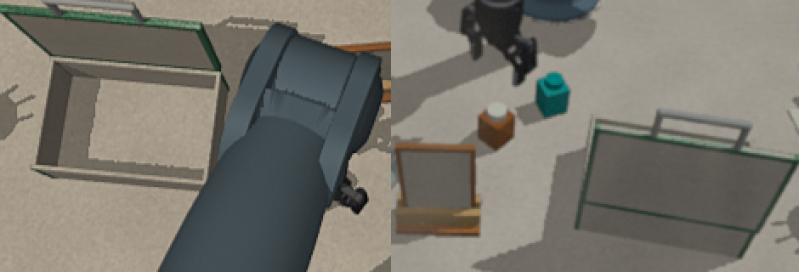

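Run:
```python
from h import *
for n in("scene","top"): print(n,proj(n,[.4466,-.0866,.157]),proj(n,[.45,-.0835,.08]))
s=cv2.imread("pics/scene3.png")
cv2.imwrite("pics/cr3b.png",cv2.resize(s[90:220,230:330],None,fx=4.5,fy=4.5,interpolation=3))
```

```text
scene [271.20454883 164.18399764] [271.6003166  183.22048734]
top [246.66133948 206.2797888 ] [245.97917045 209.57537252]
```

View pics/cr3b.png

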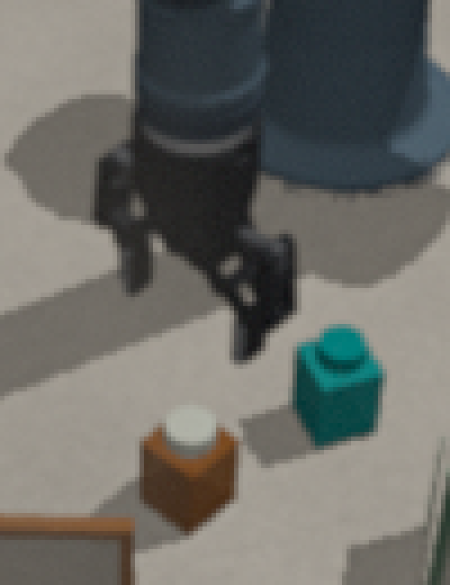

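```bash
python3 -m creep '[[8.5,-0.1,0.4,3,0,0,0],[8.5,-0.1,0.4,6.5,0,0,0],[8.5,-0.1,0.4,10,0,0,0],[8.5,-0.1,0.4,12.5,0,0,0],[8.5,-0.1,0.4,13.4,0,0,0],[8.5,-0.1,0.4,13.4,0,0,0]]' 40; python3 -m creep '[[2,0,0,0,0,0,0],[2,0,0,0,0,0,0],[2,0,0,0,0,0,0],[2,0,0,0,0,0,0],[2,0,0,0,0,0,0]]' 40;python3 -m creep '[[2,0,0,-1.5,0,0,0],[2,0,0,-4,0,0,0],[2,0,0,-9,0,0,0],[2,0,0,-14.5,0,0,0],[2,0,0,-14.5,0,0,0]]'
python3 - <<'E'
from h import *
goal([.5,.1,.17],Rm=down(np.radians(85.1)))
shot("4")
s=cv2.imread("pics/scene4.png")
cv2.imwrite("pics/cr4.png",cv2.resize(s[90:220,210:330],None,fx=4.5,fy=4.5,interpolation=3))
E
```

```text
time_s: 7.52
tcp_pos: [0.452, -0.0811, 0.0254]
eef_rot: [0.308, 0.951, 0.0, -0.0]
ft_force: [0.2, 0.6, 0.6]
opening: 0.994
time_s: 8.15
tcp_pos: [0.4531, -0.082, 0.0264]
eef_rot: [0.308, 0.951, 0.0, 0.001]
ft_force: [0.3, 0.6, 6.2]
opening: 0.582
time_s: 8.78
tcp_pos: [0.4552, -0.0826, 0.1746]
eef_rot: [0.308, 0.951, 0.0, 0.005]
ft_force: [0.2, -0.2, -1.6]
opening: 0.581
shift [ 7.09 17.41  0.45] turn [  0.    0.5 -31. ] tcp [ 0.4552 -0.0826  0.1746] z [ 0.009 -0.003 -1.   ] y [0.587 0.81  0.003] t 8.775 F [ 0.2 -0.2 -1.6] op 0.581 q [-0.32  0.17 -0.35  1.04  0.    0.31]
```

View pics/cr4.png

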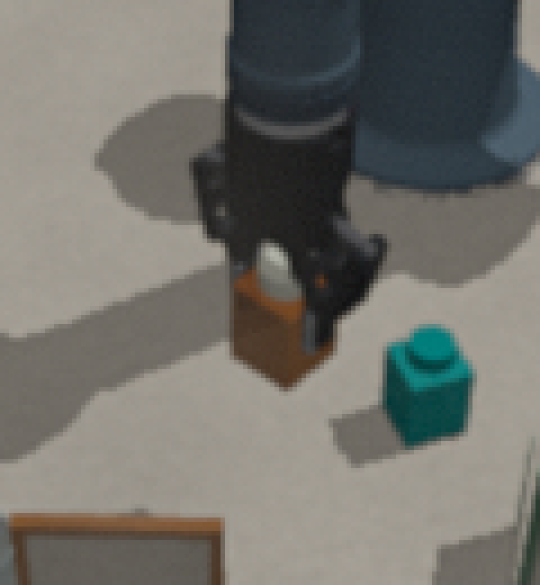

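Run:
```python
from h import *
t=cv2.imread("pics/top3.png")
cv2.imwrite("pics/cr3c.png",cv2.resize(t[110:225,65:215],None,fx=5,fy=5,interpolation=3))
```

```text
(no output)
```

View pics/cr3c.png

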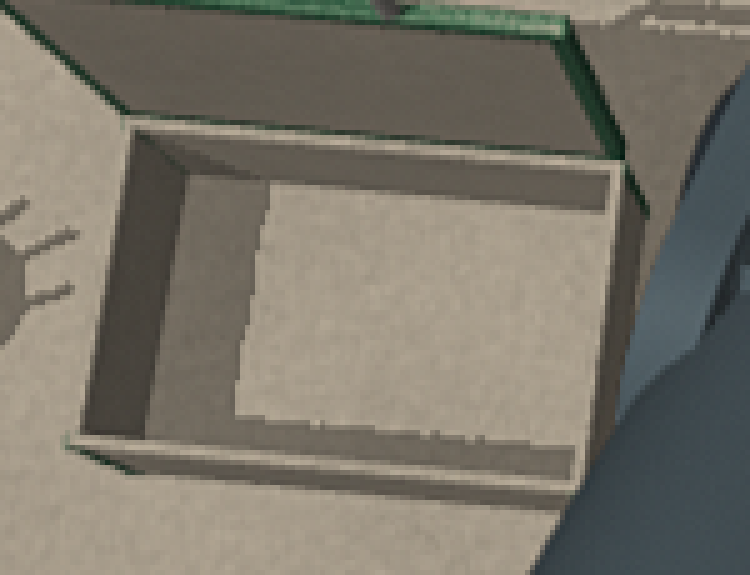

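Run:
```python
from h import *
f=lambda x,y:(65+x/5,110+y/5)
P=[onz('top',f(*p),.09) for p in((124,117),(624,162),(65,440),(577,492))]
P=np.array(P);print(P.round(4),P.mean(0))
print(np.degrees(np.arctan2(*(P[0]-P[1])[:2])),np.degrees(np.arctan2(*(P[2]-P[3])[:2])),np.linalg.norm(P[0]-P[1]),np.linalg.norm(P[2]-P[3]),np.linalg.norm(P[0]-P[2]))
# lid upright check: free edge top vs bottom from two views
yaw=np.radians(-5);ux=np.array([np.cos(yaw),np.sin(yaw),0]);uy=np.array([-ux[1],ux[0],0])
c=np.array([.556,.212,0])
for xy in((-20,55),(-20,-55)):
    p=c+ux*xy[0]/1e3+uy*xy[1]/1e3;print(xy,p)
p=c-.02*ux-.055*uy
goal([p[0],p[1],.19],Rm=down(np.radians(85)))
```

```text
[[0.6524 0.3362 0.09  ]
 [0.6288 0.0678 0.09  ]
 [0.4767 0.3528 0.09  ]
 [0.4507 0.086  0.09  ]] [0.55215589 0.21070771 0.09      ]
5.015256954498883 5.555422193956822 0.2693956612634891 0.2680667551765948 0.17650685686177597
(-20, 55) [0.54086967 0.26853382 0.        ]
(-20, -55) [0.53128254 0.15895241 0.        ]
shift [ 7.7  24.13 -1.95] turn [  0.    0.1 -30.9] tcp [ 0.4521 -0.0816  0.1704] z [ 0.001 -0.    -1.   ] y [0.587 0.81  0.   ] t 8.875 F [-0.2 -0.7 -0.9] op 0.577 q [-0.32  0.17 -0.35  1.04  0.    0.31]
```

```bash
python3 -m creep '[[2,1.5,5,-1.5,0,0,-8],[2,3,10,-2,0,0,-16],[2,4.5,15,-2,0,0,-24],[2,6.5,20,-2,0,0,-31],[2,7.6,24,-2,0,0,-31],[2,7.6,24,-2,0,0,-31],[2,7.6,24,-2,0,0,-31]]'
python3 - <<'E'
from h import *
goal([.530,.1585,.035],Rm=down(np.radians(85)))
E
```

```text
time_s: 9.75
tcp_pos: [0.5297, 0.1568, 0.1884]
eef_rot: [0.043, 0.999, -0.001, -0.002]
ft_force: [0.4, -0.1, -0.1]
opening: 0.577
shift [-0.07  0.19 15.34] turn [-0.1 -0.2  0.1] tcp [0.5297 0.1568 0.1884] z [-0.004 -0.001 -1.   ] y [ 0.086  0.996 -0.001] t 9.75 F [ 0.4 -0.1 -0.1] op 0.577 q [ 0.17  0.35 -0.07  1.15 -0.    0.26]
```

```bash
python3 -m creep '[[2,0,0.1,4,0,0,0],[2,0,0.1,8,0,0,0],[2,0,0.1,11,0,0,0],[2,0,0.1,13.5,0,0,0],[2,0,0.1,15,0,0,0],[2,0,0.1,15.5,0,0,0],[2,0,0.1,15.5,0,0,0]]'
python3 - <<'E'
from h import *
goal([.530,.1585,.033],Rm=down(np.radians(85)))
E
```

```text
time_s: 10.62
tcp_pos: [0.5315, 0.1581, 0.0356]
eef_rot: [0.043, 0.999, 0.0, 0.0]
ft_force: [0.9, -0.4, -0.5]
opening: 0.578
shift [0.15 0.03 0.26] turn [0. 0. 0.] tcp [0.5315 0.1581 0.0356] z [ 0.  0. -1.] y [0.086 0.996 0.   ] t 10.625 F [ 0.9 -0.4 -0.5] op 0.578 q [ 0.17  0.47 -0.31  0.79  0.    0.26]
```

```bash
python3 -m creep '[[2,0,0,0.25,0,0,0],[2,0,0,0.25,0,0,0],[6.5,0,0,0.25,0,0,0],[6.5,0,0,0.25,0,0,0],[6.5,0,0,0.25,0,0,0],[6.5,0,0,-3,0,0,0],[6.5,0,0,-9,0,0,0],[6.5,0,0,-15,0,0,0]]'
python3 - <<'E'
from h import *
shot("5")
t=cv2.imread("pics/top5.png");s=cv2.imread("pics/scene5.png")
cv2.imwrite("pics/cr5.png",cv2.resize(np.hstack([t[100:220,60:210],t[120:240,230:390]]),None,fx=2.5,fy=2.5,interpolation=3))
cv2.imwrite("pics/cr5b.png",cv2.resize(s[150:270,120:300],None,fx=4,fy=4,interpolation=3))
goal([.5815,-.388,.2],Rm=down(np.radians(36)))
E
```

```text
time_s: 11.62
tcp_pos: [0.5307, 0.1583, 0.1866]
eef_rot: [0.043, 0.999, -0.0, -0.0]
ft_force: [1.7, 0.1, 0.0]
opening: 0.763
shift [ -9.25 -54.13  -0.78] turn [ 0.5  0.6 49.1] tcp [0.5358 0.1593 0.1929] z [ 0.013  0.002 -1.   ] y [0.086 0.996 0.004] t 11.725 F [ 0.8 -0.2  0.4] op 0.757 q [ 0.18  0.35 -0.07  1.15  0.    0.26]
```

View pics/cr5.png

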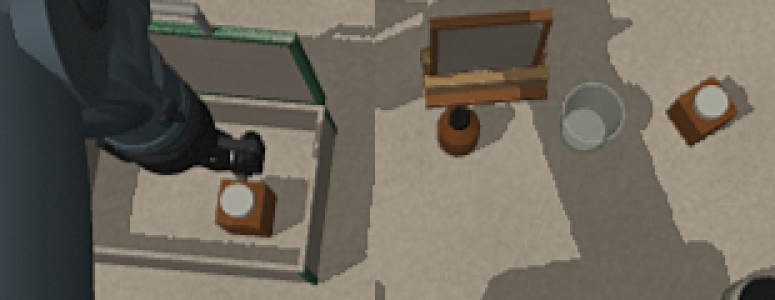

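View pics/cr5b.png

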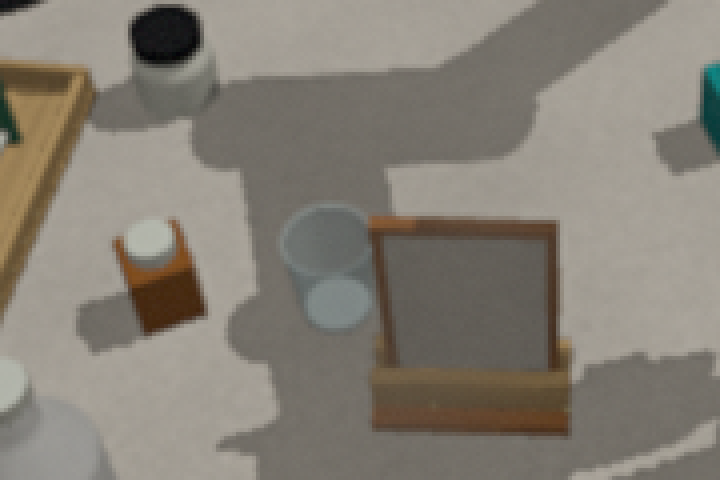

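Run:
```python
from h import *
g=lambda x,y:(120+x/4,150+y/4)
print(tri(g(151,236),(364.5,160.1)),onz('scene',g(151,236),.08),onz('top',(364.5,160.1),.08))
a,b=onz('scene',g(147,334),0),onz('scene',g(206,316),0);print(a,b,np.linalg.norm(a-b),np.degrees(np.arctan2((b-a)[1],(b-a)[0])))
a,b,d=[onz('scene',g(*p),.064) for p in((134,290),(192,267),(115,238))];print(np.linalg.norm(a-b),np.degrees(np.arctan2((b-a)[1],(b-a)[0])),np.linalg.norm(a-d),np.degrees(np.arctan2((d-a)[1],(d-a)[0])))
print('beaker',onz('scene',g(338,303),0),onz('scene',g(325,243),.08))
```

```text
(array([ 0.58619925, -0.39969766,  0.07636048]), np.float64(0.0015401213548917887)) [ 0.58904523 -0.39735352  0.08      ] [ 0.58536571 -0.39949838  0.08      ]
[ 0.6194526  -0.40731159  0.        ] [ 0.59797822 -0.3679888   0.        ] 0.04480436405404857 118.63918963888399
0.04352948419877512 125.3358964666774 0.05225388998387273 -148.23118822065095
beaker [ 5.74021314e-01 -2.72176789e-01 -1.11022302e-16] [ 0.58019261 -0.27185944  0.08      ]
```

```bash
python3 -m creep '[[6.5,0,0,-5,0,0,0],[6.5,2,-5,-8,0,0,7],[6.5,3,-11,-10,0,0,17],[6.5,3,-17,-10,0,0,27],[6.5,3,-23,-10,0,0,37],[6.5,2,-29,-10,0,0,47],[8.5,0,-35,-10,0,0,53],[8.5,-2,-40,-10,0,0,53]]'
python3 - <<'E'
from h import *
goal([.586,-.399,.15],Rm=down(np.radians(32)))
E
```

```text
time_s: 12.72
tcp_pos: [0.5168, -0.2442, 0.285]
eef_rot: [0.485, 0.875, 0.0, 0.0]
ft_force: [1.2, 0.2, 0.6]
opening: 0.991
shift [-16.8   -2.33  13.5 ] turn [ 0.  0. -0.] tcp [ 0.5168 -0.2442  0.285 ] z [ 0.  0. -1.] y [0.848 0.53  0.   ] t 12.725 F [1.2 0.2 0.6] op 0.991 q [-0.55  0.36  0.2   1.41  0.    0.46]
```

```bash
python3 -m creep '[[8.5,-5.5,-0.8,1,0,0,0],[8.5,-11,-1.5,4,0,0,0],[8.5,-15,-2.1,8,0,0,0],[8.5,-16.8,-2.3,12,0,0,0],[8.5,-16.8,-2.3,13.5,0,0,0],[8.5,-16.8,-2.3,13.5,0,0,0],[8.5,-16.8,-2.3,13.5,0,0,0]]'
python3 - <<'E'
from h import *
shot("6")
goal([.586,-.399,.025],Rm=down(np.radians(32)))
t=cv2.imread("pics/top6.png");s=cv2.imread("pics/scene6.png")
cv2.imwrite("pics/cr6.png",cv2.resize(np.hstack([t[100:240,300:420],s[120:260,110:250]]),None,fx=2.9,fy=2.9,interpolation=3))
E
```

```text
time_s: 13.6
tcp_pos: [0.5873, -0.3961, 0.1527]
eef_rot: [0.484, 0.875, -0.0, 0.001]
ft_force: [0.5, -0.4, 0.2]
opening: 0.996
shift [-0.09 -0.29 12.8 ] turn [0.1 0.2 0.1] tcp [ 0.5876 -0.3964  0.153 ] z [ 0.003 -0.002 -1.   ] y [0.847 0.532 0.001] t 13.7 F [ 0.2 -0.8 -0.1] op 0.996 q [-0.68  0.69  0.39  1.27  0.    0.33]
```

View pics/cr6.png

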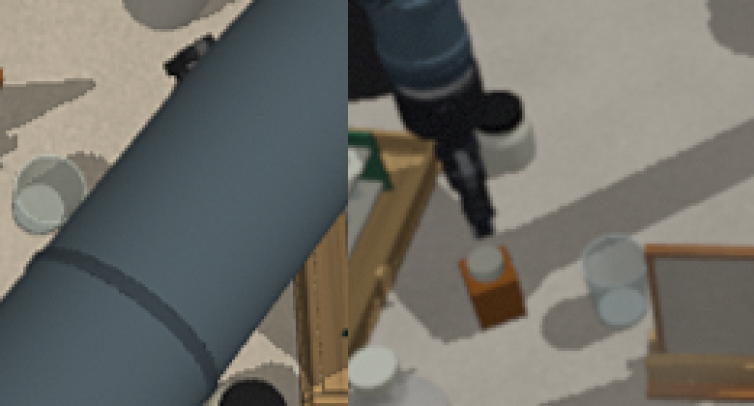

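```bash
python3 -m creep '[[8.5,-0.1,-0.2,3,0,0,0],[8.5,-0.1,-0.2,6.5,0,0,0],[8.5,-0.1,-0.2,9.5,0,0,0],[8.5,-0.1,-0.2,12,0,0,0],[8.5,-0.1,-0.2,12.7,0,0,0],[8.5,-0.1,-0.2,12.7,0,0,0]]' 40; python3 -m creep '[[2,0,0,0,0,0,0],[2,0,0,0,0,0,0],[2,0,0,0,0,0,0],[2,0,0,0,0,0,0],[2,0,0,0,0,0,0]]' 40; python3 -m creep '[[2,0,0,-1.5,0,0,0],[2,0,0,-4,0,0,0],[2,0,0,-8,0,0,0],[2,0,0,-12,0,0,0],[2,0,0,-16,0,0,0]]'
python3 - <<'E'
from h import *
shot("7")
p=np.array([.554,.2115])+[-.02*.996+.055*.087,.02*.087+.055*.996]
print(p);goal([.5,-.24,.27],Rm=down(np.radians(85)))
s=cv2.imread("pics/scene7.png")
cv2.imwrite("pics/cr7.png",cv2.resize(s[100:260,110:320],None,fx=3,fy=3,interpolation=3))
E
```

```text
time_s: 14.45
tcp_pos: [0.5858, -0.3984, 0.0243]
eef_rot: [0.484, 0.875, -0.0, 0.0]
ft_force: [0.4, -0.3, -0.7]
opening: 0.993
time_s: 15.08
tcp_pos: [0.5864, -0.399, 0.0248]
eef_rot: [0.484, 0.875, -0.0, 0.001]
ft_force: [-0.4, 0.8, 5.8]
opening: 0.583
time_s: 15.7
tcp_pos: [0.585, -0.3981, 0.185]
eef_rot: [0.484, 0.875, 0.0, -0.0]
ft_force: [0.0, -0.4, -1.1]
opening: 0.585
[0.538865 0.26802 ]
shift [18.14  1.11 -8.18] turn [ -0.1   0.6 -52.9] tcp [ 0.5875 -0.4001  0.1898] z [ 0.007 -0.006 -1.   ] y [0.847 0.531 0.003] t 15.8 F [ 0.2 -1.2 -0.7] op 0.582 q [-0.69  0.68  0.47  1.35  0.    0.32]
```

View pics/cr7.png

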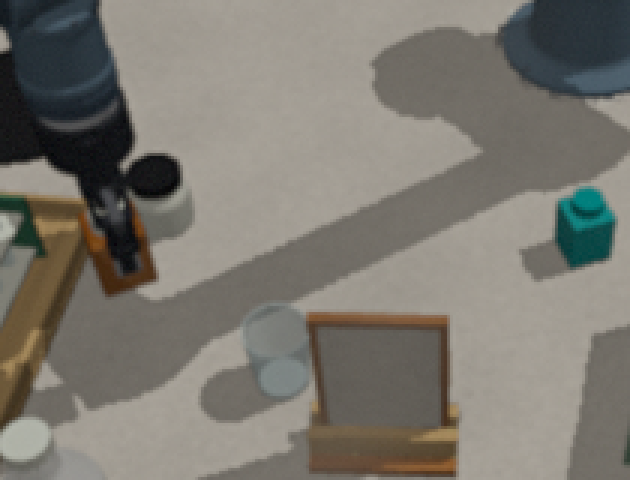

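```bash
python3 -m creep '[[2,2,0.1,-4,0,0,-5],[2,7,0.5,-6,0,0,-15],[2,12,0.8,-8,0,0,-25],[2,16,1,-8.2,0,0,-35],[2,18.1,1.1,-8.2,0,0,-45],[2,18.1,1.1,-8.2,0,0,-53],[2,18.1,1.1,-8.2,0,0,-53]]'
python3 - <<'E'
from h import *
goal([.539,.268,.19],Rm=down(np.radians(85)))
E
```

```text
time_s: 16.68
tcp_pos: [0.4981, -0.2386, 0.2648]
eef_rot: [0.044, 0.999, 0.0, -0.0]
ft_force: [0.2, -0.0, -0.8]
opening: 0.581
shift [ 0.33 50.82  7.51] turn [ 0.  -0.1 -0. ] tcp [ 0.4981 -0.2386  0.2648] z [-0.001  0.001 -1.   ] y [0.087 0.996 0.001] t 16.675 F [ 0.2 -0.  -0.8] op 0.581 q [-0.56  0.33  0.09  1.34  0.   -0.47]
```

```bash
python3 -m creep '[[2,0,5,0,0,0,0],[2,0,11,0,0,0,0],[2,0,17,0,0,0,0],[2,0,23,0,0,0,0],[2,0,29,0,0,0,0],[2,0,35,1,0,0,0],[2,0,41,3,0,0,0],[2,0.2,46,5.5,0,0,0]]'; python3 -m creep '[[2,0.1,4.5,1.5,0,0,0],[2,0.1,4.8,2,0,0,0],[2,0.1,4.8,2,0,0,0],[2,0.1,4.8,2,0,0,0]]'
python3 - <<'E'
from h import *
goal([.539,.268,.035],Rm=down(np.radians(85)))
E
```

```text
time_s: 17.68
tcp_pos: [0.5367, 0.2215, 0.2097]
eef_rot: [0.044, 0.999, 0.0, 0.001]
ft_force: [1.3, -0.8, -1.2]
opening: 0.578
time_s: 18.18
tcp_pos: [0.5397, 0.2661, 0.1908]
eef_rot: [0.044, 0.999, -0.0, 0.0]
ft_force: [-0.2, -0.5, -1.2]
opening: 0.584
shift [ 0.1   0.19 15.58] turn [-0.   0.  -0.1] tcp [0.5397 0.2661 0.1908] z [ 0.001 -0.    -1.   ] y [ 0.088  0.996 -0.   ] t 18.175 F [-0.2 -0.5 -1.2] op 0.584 q [ 0.35  0.44  0.08  1.2  -0.    0.44]
```

```bash
python3 -m creep '[[2,0.1,0.1,4,0,0,0],[2,0.1,0.1,8,0,0,0],[2,0.1,0.1,11.5,0,0,0],[2,0.1,0.1,14,0,0,0],[2,0.1,0.1,15.4,0,0,0],[2,0.1,0.1,15.9,0,0,0],[2,0.1,0.1,15.9,0,0,0],[2,0.1,0.1,15.9,0,0,0]]'
python3 - <<'E'
from h import *
goal([.539,.268,.032],Rm=down(np.radians(85)))
E
```

```text
time_s: 19.18
tcp_pos: [0.5393, 0.2687, 0.0325]
eef_rot: [0.043, 0.999, 0.0, 0.001]
ft_force: [-0.2, -0.2, -0.2]
opening: 0.582
shift [ 0.03 -0.07  0.05] turn [0.1 0.1 0.1] tcp [0.5393 0.2687 0.0325] z [ 0.002  0.001 -1.   ] y [0.086 0.996 0.001] t 19.175 F [-0.2 -0.2 -0.2] op 0.582 q [ 0.36  0.56 -0.17  0.84  0.    0.44]
```

```bash
python3 -m creep '[[6.5,0,0,0,0,0,0],[6.5,0,0,0,0,0,0],[6.5,0,0,0,0,0,0],[6.5,0,0,-3,0,0,0],[6.5,0,0,-9,0,0,0],[6.5,0,0,-15,0,0,0],[6.5,2,0,-20,0,0,0],[6.5,6,0,-24,0,0,0]]';  python3 -m creep '[[6,3,1,-3,0,0,10],[5,6,3,-5,0,0,20],[4,8,6,-6,0,0,30],[3.5,8,10,-7,0,0,40],[3.5,8,14,-8,0,0,50],[3.5,8,14,-8,0,0,60],[3.5,8,14,-8,0,0,70],[3.5,8,14,-8,0,0,80]]'
python3 - <<'E'
from h import *
goal([.651,.207,.36],Rm=down(np.radians(-5)))
shot("8")
t=cv2.imread("pics/top8.png");s=cv2.imread("pics/scene8.png")
E
```

```text
time_s: 20.18
tcp_pos: [0.4794, 0.2736, 0.2737]
eef_rot: [0.044, 0.999, 0.001, 0.001]
ft_force: [-0.6, 0.1, -0.5]
opening: 0.758
time_s: 21.18
tcp_pos: [0.4107, 0.4201, 0.3512]
eef_rot: [0.677, 0.736, -0.0, -0.0]
ft_force: [0.6, 0.3, -0.7]
opening: 0.409
shift [-23.23  22.17  -0.88] turn [-0.   0.   9.8] tcp [0.4107 0.4201 0.3512] z [-0. -0. -1.] y [ 0.997  0.083 -0.   ] t 21.175 F [ 0.6  0.3 -0.7] op 0.409 q [0.69 0.42 0.46 1.61 0.   2.18]
```

View pics/top8.png

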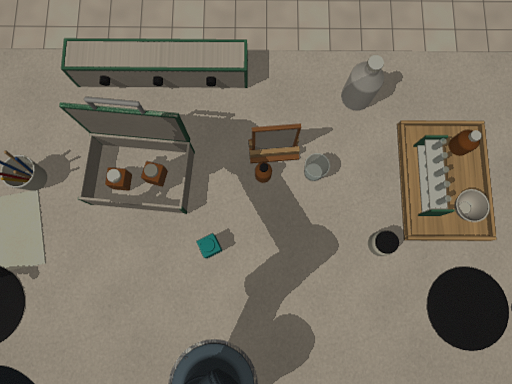

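View pics/scene8.png

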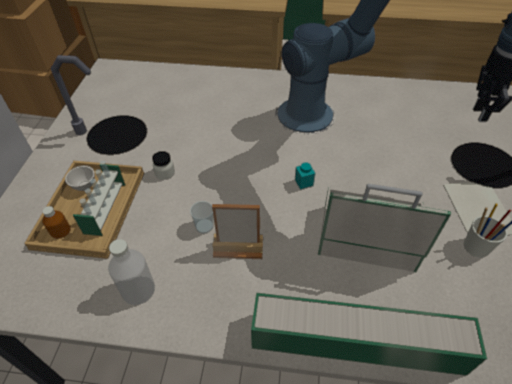

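Run:
```python
from h import *
t=cv2.imread("pics/top8.png");s=cv2.imread("pics/scene8.png")
cv2.imwrite("pics/cr8.png",cv2.resize(t[90:220,60:210],None,fx=4.5,fy=4.5,interpolation=3))
cv2.imwrite("pics/cr8b.png",cv2.resize(s[170:280,305:455],None,fx=5,fy=5,interpolation=3))
```

```text
(no output)
```

View pics/cr8.png

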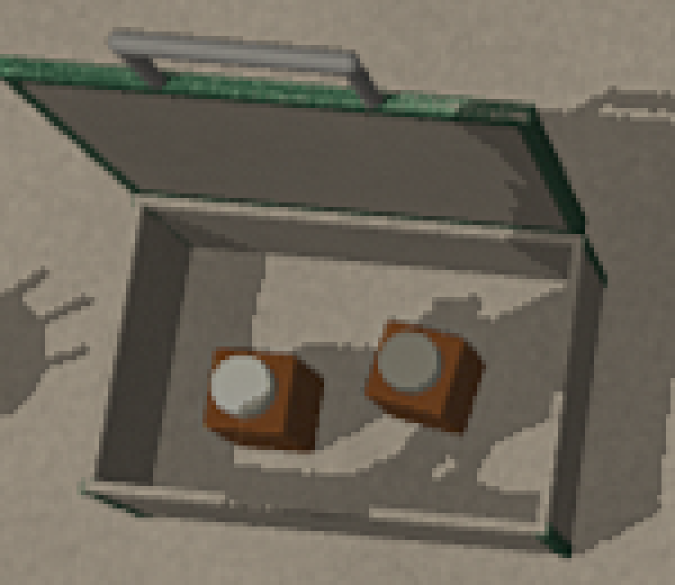

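View pics/cr8b.png

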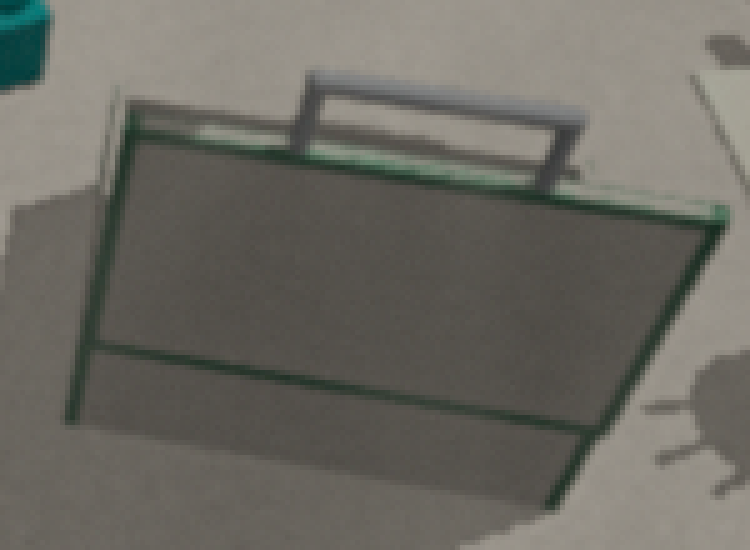

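Run:
```python
from h import *
f=lambda x,y:(60+x/4.5,90+y/4.5)
g=lambda x,y:(305+x/5,170+y/5)
a=tri(g(580,119),f(114,42));b=tri(g(315,79),f(354,63));print(a,b,(a[0]+b[0])/2)
```

```text
(array([0.65414472, 0.26142516, 0.31171078]), np.float64(0.0010722088359921328)) (array([0.64423393, 0.14673043, 0.31162314]), np.float64(0.0028110349803884644)) [0.64918932 0.20407779 0.31166696]
```

```bash
python3 -m creep '[[3.5,-4,4,-1,0,0,5],[3.5,-8,8,-1,0,0,9.8],[3.5,-12,12,-1,0,0,9.8],[3.5,-16,16,-1,0,0,9.8],[3.5,-20,19,-1,0,0,9.8],[3.5,-23.2,22.1,-0.9,0,0,9.8],[3.5,-23.2,22.1,-0.9,0,0,9.8],[3.5,-23.2,22.1,-0.9,0,0,9.8]]'
python3 - <<'E'
from h import *
goal([.650,.205,.293],Rm=down(np.radians(-5)))
E
```

```text
time_s: 22.28
tcp_pos: [0.6514, 0.2085, 0.36]
eef_rot: [0.735, 0.678, -0.0, -0.0]
ft_force: [-0.0, -0.0, 0.1]
opening: 0.411
shift [-0.36 -0.11  6.7 ] turn [-0.  -0.   0.4] tcp [0.6514 0.2085 0.36  ] z [-0.001  0.    -1.   ] y [ 0.997 -0.081 -0.001] t 22.275 F [-0.  -0.   0.1] op 0.411 q [0.22 0.74 1.04 1.87 0.   1.87]
```

```bash
python3 -m creep '[[3.5,-0.2,-0.1,2.5,0,0,0.4],[3.5,-0.2,-0.1,5,0,0,0.4],[3.5,-0.2,-0.1,6.7,0,0,0.4],[3.5,-0.2,-0.1,6.7,0,0,0.4],[0,-0.2,-0.1,6.7,0,0,0.4],[0,-0.2,-0.1,6.7,0,0,0.4],[0,-0.2,-0.1,6.7,0,0,0.4],[0,-0.2,-0.1,6.7,0,0,0.4]]' 50
python3 - <<'E'
from h import *
s=manip.read_state();R0=R.from_quat(s['eef_rot'])
print(s['tcp_pos'],s['ft_force'],s['opening'])
yaw=np.radians(-5);ux=np.array([np.cos(yaw),np.sin(yaw),0])
r=.225;p0=np.radians(91.2)
for d in list(range(86,0,-5))+[1.27]:
    p=np.radians(d);v=ux*(-r*(np.cos(p)-np.cos(p0)))+np.array([0,0,r*(np.sin(p)-np.sin(p0))])
    print(d,np.round(R0.inv().apply(v)*100,2))
E
```

```text
time_s: 23.28
tcp_pos: [0.6507, 0.2071, 0.2951]
eef_rot: [0.738, 0.675, 0.002, 0.0]
ft_force: [-1.7, 1.4, 5.0]
opening: 0.115
[0.65069018 0.20709269 0.29510853] [-1.65132806  1.40337369  4.96400578] 0.11512102985199973
86 [-0.   -2.04  0.04]
81 [-0.01 -3.99  0.26]
76 [-0.01 -5.92  0.65]
71 [-0.02 -7.8   1.2 ]
66 [-0.02 -9.63  1.92]
61 [ -0.03 -11.39   2.79]
56 [ -0.03 -13.06   3.81]
51 [ -0.04 -14.64   4.97]
46 [ -0.04 -16.12   6.27]
41 [ -0.05 -17.47   7.69]
36 [ -0.05 -18.7    9.22]
31 [ -0.06 -19.78  10.86]
26 [ -0.06 -20.72  12.58]
21 [ -0.07 -21.51  14.38]
16 [ -0.07 -22.14  16.24]
11 [ -0.08 -22.6   18.15]
6 [ -0.08 -22.9   20.09]
1 [ -0.08 -23.02  22.05]
1.27 [ -0.08 -23.02  21.94]
```

```bash
python3 -m creep '[[0,0,-2,0.05,0,0,0],[0,0,-4,0.25,0,0,0],[0,0,-5.9,0.65,0,0,0],[0,0,-7.8,1.2,0,0,0],[0,0,-9.6,1.9,0,0,0],[0,0,-11.4,2.8,0,0,0],[0,0,-13.05,3.8,0,0,0],[0,0,-14.65,5,0,0,0]]'
```

```text
time_s: 24.28
tcp_pos: [0.5058, 0.22, 0.2452]
eef_rot: [0.738, 0.675, 0.002, 0.001]
ft_force: [0.3, 1.4, 5.3]
opening: 0.117
```

```bash
python3 -m creep '[[0,0,-1.5,1.3,0,0,0],[0,0,-2.8,2.7,0,0,0],[0,0,-4.05,4.2,0,0,0],[0,0,-5.1,5.85,0,0,0],[0,0,-6.05,7.6,0,0,0],[0,0,-6.85,9.4,0,0,0],[0,0,-7.5,11.25,0,0,0],[0,0,-7.95,13.15,0,0,0]]'
```

```text
time_s: 25.28
tcp_pos: [0.4248, 0.2272, 0.1119]
eef_rot: [0.738, 0.675, 0.0, -0.001]
ft_force: [-1.7, 1.7, 2.2]
opening: 0.12
```

```bash
python3 -m creep '[[0,0,-0.2,1.2,0,0,0],[0,0,-0.35,2.4,0,0,0],[0,0,-0.4,3.3,0,0,0],[0,0,-0.4,3.8,0,0,0],[0,0,-0.4,3.9,0,0,0],[0,0,-0.4,3.9,0,0,0]]'
```

```text
time_s: 26.02
tcp_pos: [0.4199, 0.2276, 0.0724]
eef_rot: [0.738, 0.675, -0.001, -0.002]
ft_force: [-5.8, 4.5, 0.4]
opening: 0.12
```

```bash
python3 -m creep '[[0,0,0,0.2,0,0,0],[0,0,0,0.4,0,0,0],[0,0,0,0.4,0,0,0]]'
python3 - <<'E'
from h import *
shot("9")
t=cv2.imread("pics/top9.png");s=cv2.imread("pics/scene9.png")
cv2.imwrite("pics/cr9.png",cv2.resize(np.hstack([t[100:230,50:210],s[140:270,305:445]]),None,fx=2.6,fy=2.6,interpolation=3))
goal([0,0,0])
E
```

```text
time_s: 26.4
tcp_pos: [0.4197, 0.2276, 0.0682]
eef_rot: [0.738, 0.675, -0.001, -0.002]
ft_force: [-4.4, 3.9, 0.6]
opening: 0.119
shift [-26.4  -39.76   6.92] turn [0. 0. 0.] tcp [0.4197 0.2276 0.0682] z [-0.003  0.002 -1.   ] y [ 0.996 -0.089 -0.004] t 26.5 F [-4.8  4.  -0.6] op 0.121 q [ 0.36  0.31 -0.47  0.8   0.    2.02]
```

View pics/cr9.png

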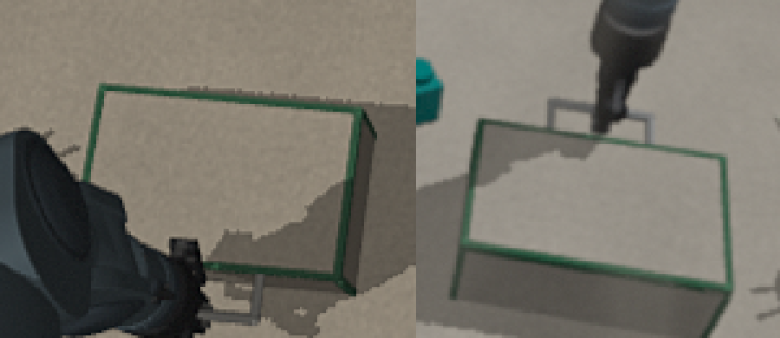

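```bash
python3 -m creep '[[3.5,0,0,0,0,0,0],[3.5,0,0,0,0,0,0],[3.5,0,0,0,0,0,0],[3.5,0,0,-3,0,0,0],[3.5,0,0,-8,0,0,0],[3.5,0,0,-13,0,0,0],[3.5,2,-5,-14,0,0,0],[3.5,6,-9,-14,0,0,0]]'
python3 - <<'E'
from h import *
shot("10")
t=cv2.imread("pics/top10.png");s=cv2.imread("pics/scene10.png")
cv2.imwrite("pics/cr10.png",cv2.resize(t[110:230,60:210],None,fx=5,fy=5,interpolation=3))
cv2.imwrite("pics/cr10b.png",cv2.resize(s[150:270,310:450],None,fx=5,fy=5,interpolation=3))
goal([0,0,0])
E
```

```text
time_s: 27.5
tcp_pos: [0.3373, 0.2951, 0.2106]
eef_rot: [0.739, 0.674, 0.002, 0.0]
ft_force: [1.0, 0.2, -0.3]
opening: 0.411
shift [-32.46 -30.83  20.89] turn [0. 0. 0.] tcp [0.3342 0.2974 0.2095] z [-0.     0.002 -1.   ] y [ 0.997 -0.083 -0.   ] t 27.6 F [ 1.2 -0.8  1.2] op 0.41 q [ 0.58  0.13 -0.31  1.14  0.    2.24]
```

View pics/cr10.png

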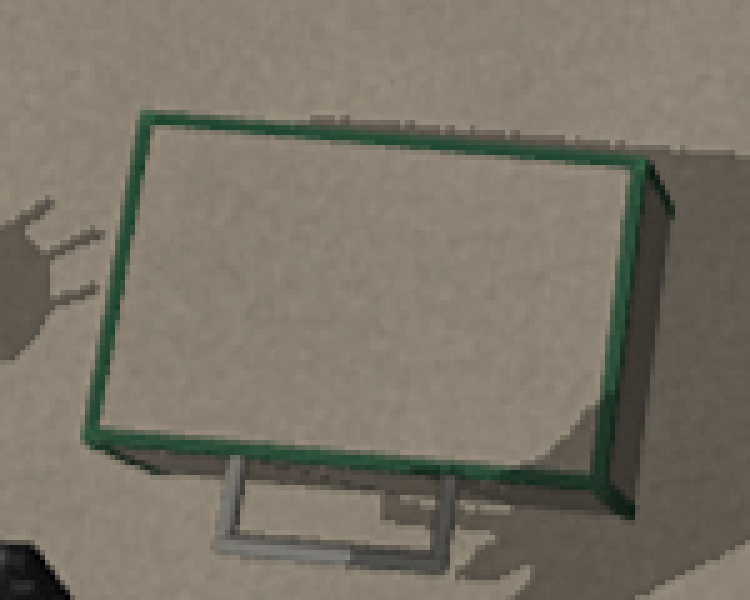

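View pics/cr10b.png

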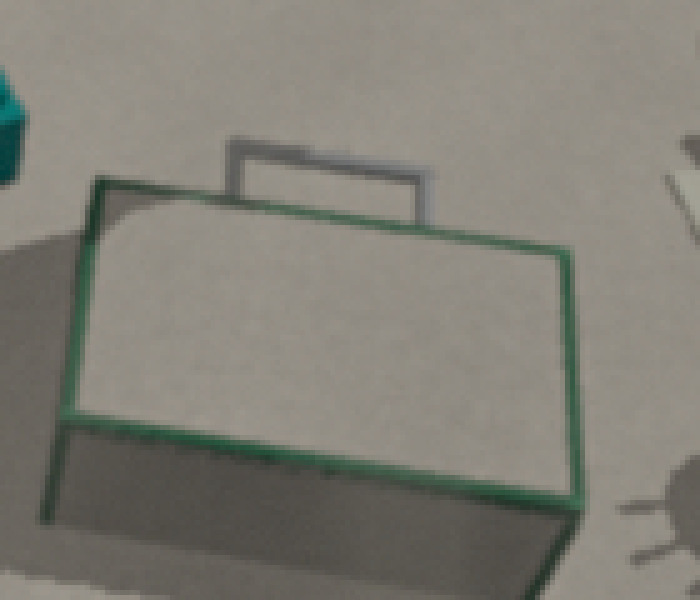

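Run:
```python
from h import *
f=lambda x,y:(60+x/5,110+y/5)
g=lambda x,y:(310+x/5,150+y/5)
a=tri(g(428,173),f(220,545));b=tri(g(234,144),f(444,566));print(a,b,(a[0]+b[0])/2)
print(tri(g(571,250),f(86,438)),tri(g(97,180),f(604,487)),'hinge',tri(g(580,505),f(143,112)),tri(g(66,415),f(645,160)))
```

```text
(array([0.42200132, 0.2815624 , 0.09134714]), np.float64(0.001194632730997981)) (array([0.4117575 , 0.16741438, 0.09080255]), np.float64(0.0037471530766802178)) [0.41687941 0.22448839 0.09107484]
(array([0.47686634, 0.35442855, 0.09532328]), np.float64(0.0031438208203516155)) (array([0.45282777, 0.08626011, 0.09301191]), np.float64(0.0033534993216374266)) hinge (array([0.65295169, 0.33696213, 0.09651824]), np.float64(0.00011642022059485402)) (array([0.62802206, 0.07119146, 0.09592555]), np.float64(0.00431533144398621))
```

Run:
```python
from h import *
goal([.482,.218,.125])
```

```text
shift [-6.7  15.39  8.43] turn [0. 0. 0.] tcp [0.3342 0.2974 0.2095] z [-0.     0.002 -1.   ] y [ 0.997 -0.083 -0.   ] t 27.6 F [ 1.2 -0.8  1.2] op 0.41 q [ 0.58  0.13 -0.31  1.14  0.    2.24]
```

```bash
python3 -m creep '[[0,-2,5,0,0,0,0],[0,-4,10,0,0,0,0],[0,-6.7,15.4,2,0,0,0],[0,-6.7,15.4,5,0,0,0],[0,-6.7,15.4,8.5,0,0,0],[0,-6.7,15.4,9.5,0,0,0],[0,-6.7,15.4,10,0,0,0],[0,-6.7,15.4,10.3,0,0,0]]'; python3 -m creep '[[0,0,0,0.3,0,0,0],[0,0,0,0.3,0,0,0]]'
```

```text
time_s: 28.6
tcp_pos: [0.4853, 0.2145, 0.1068]
eef_rot: [0.738, 0.675, 0.001, 0.0]
ft_force: [0.1, -0.2, 0.6]
opening: 0.004
time_s: 28.85
tcp_pos: [0.4846, 0.2144, 0.1033]
eef_rot: [0.738, 0.675, 0.0, 0.0]
ft_force: [0.4, 0.7, -0.4]
opening: -0.001
```

```bash
for i in 1 2; do python3 -m creep '[[0,0,0,0.15,0,0,0],[0,0,0,0.3,0,0,0],[0,0,0,0.3,0,0,0]]'; done
```

```text
time_s: 29.22
tcp_pos: [0.4846, 0.2144, 0.1001]
eef_rot: [0.738, 0.675, 0.0, 0.0]
ft_force: [0.2, -0.5, 1.2]
opening: -0.002
time_s: 29.6
tcp_pos: [0.4847, 0.2144, 0.0998]
eef_rot: [0.738, 0.675, 0.001, 0.0]
ft_force: [-7.2, -2.8, 23.3]
opening: -0.004
```

```bash
python3 -m creep '[[0,0,0,-3,0,0,0],[0,0,0,-9,0,0,0],[0,0,0,-15,0,0,0],[0,0,0,-20,0,0,0],[0,3,0,-20,0,0,0]]';python3 - <<'E'
from h import *
shot("11")
t=cv2.imread("pics/top11.png");s=cv2.imread("pics/scene11.png")
cv2.imwrite("pics/cr11.png",cv2.resize(t[110:195,235:335],None,fx=7,fy=7,interpolation=3))
cv2.imwrite("pics/cr11b.png",cv2.resize(s[190:270,185:285],None,fx=7,fy=7,interpolation=3))
goal([0,0,0])
E
```

```text
time_s: 30.22
tcp_pos: [0.4895, 0.2441, 0.302]
eef_rot: [0.739, 0.674, 0.004, 0.002]
ft_force: [-0.3, 0.7, 0.3]
opening: 0.0
shift [-28.83 -46.51  29.61] turn [0. 0. 0.] tcp [0.4878 0.2461 0.2977] z [ 0.002  0.002 -1.   ] y [ 0.996 -0.087  0.002] t 30.325 F [-0.1  1.  -0.8] op -0.002 q [0.35 0.31 0.15 1.41 0.   2.01]
```

View pics/cr11.png

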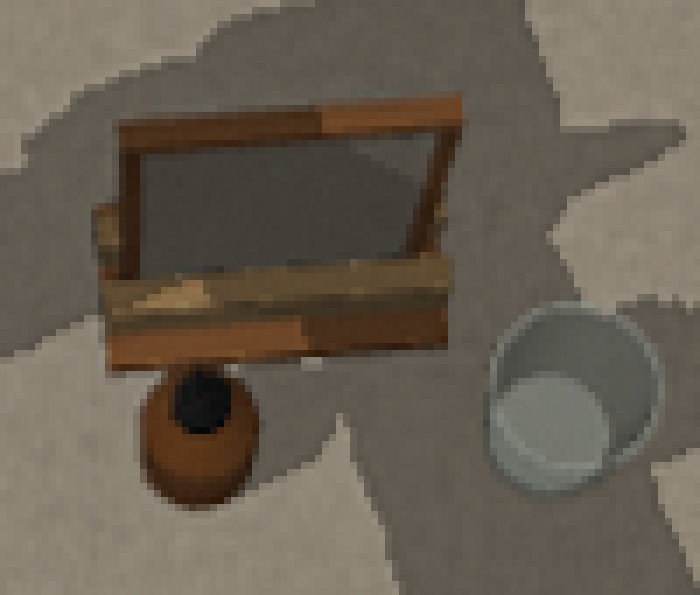

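View pics/cr11b.png

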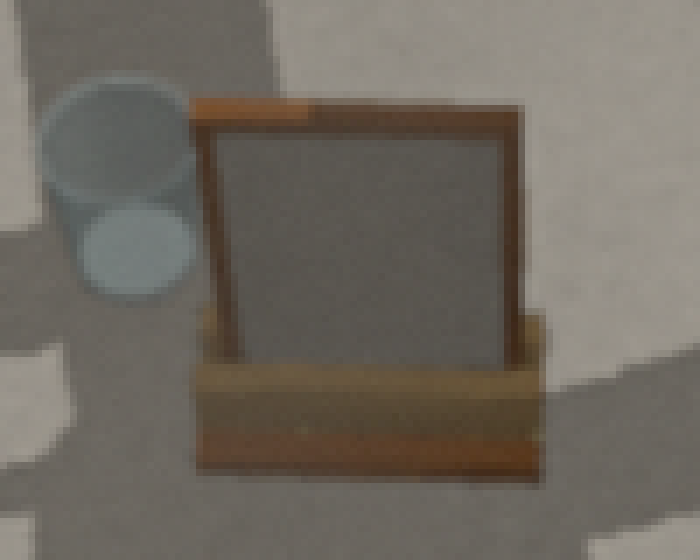

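View pics/top11.png

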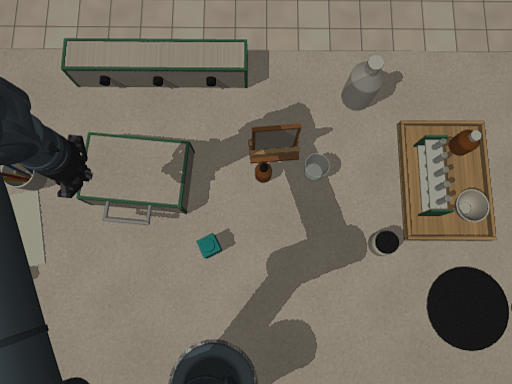

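Run:
```python
from h import *
f=lambda x,y:(235+x/7,110+y/7)
g=lambda x,y:(185+x/7,190+y/7)
A=[onz('top',f(*p),.192) for p in((118,121),(463,93))]
B=[onz('scene',g(*p),.192) for p in((523,104),(189,97))]
print(np.round(A,4),np.round(B,4),np.round((np.mean(A,0)+np.mean(B,0))/2,4))
for a,b in(A,B): d=b-a;print(np.degrees(np.arctan2(d[1],d[0])),np.linalg.norm(d))
c=(np.mean(A,0)+np.mean(B,0))/2
S=[onz('scene',g(*p),0) for p in((196,472),(541,482))];T=[onz('top',f(*p),0) for p in((108,368),(448,346))]
print('stand',np.round(S,4),np.round(T,4),(np.mean(S,0)+np.mean(T,0))/2)
for a,b in(S,T): d=b-a;print(np.degrees(np.arctan2(d[1],d[0])),np.linalg.norm(d))
S2=[onz('scene',g(*p),.042) for p in((192,372),(546,370))]
print(np.round(S2,4))
```

```text
[[ 0.6357 -0.0982  0.192 ]
 [ 0.6467 -0.2184  0.192 ]] [[ 0.63   -0.0974  0.192 ]
 [ 0.6414 -0.2181  0.192 ]] [ 0.6384 -0.158   0.192 ]
-84.78749042250033 0.12069405539272188
-84.603610410779 0.12125442847808021
stand [[ 0.6807 -0.2249  0.    ]
 [ 0.6682 -0.0856  0.    ]] [[ 0.5981 -0.0935  0.    ]
 [ 0.6082 -0.2329  0.    ]] [ 0.63884283 -0.15923916  0.        ]
95.12178734016497 0.13984511929723975
-85.85815336009259 0.13982867712871277
[[ 0.6606 -0.2268  0.042 ]
 [ 0.6424 -0.0868  0.042 ]]
```

Run:
```python
from h import *
goal([.638,-.158,.27],Rm=down(np.radians(5.3)))
```

```text
shift [-38.95  18.48   2.73] turn [  0.1  -0.1 -10.3] tcp [0.4878 0.2461 0.2977] z [ 0.002  0.002 -1.   ] y [ 0.996 -0.087  0.002] t 30.325 F [-0.1  1.  -0.8] op -0.002 q [0.35 0.31 0.15 1.41 0.   2.01]
```

```bash
python3 -m creep '[[4,-5,2.3,0,0,0,-2],[4,-10,4.6,0,0,0,-4],[4,-15.5,7,0,0,0,-6],[4,-21,9.5,0,0,0,-8],[4,-26.5,12.5,0,0,0,-10],[4,-32,15,0,0,0,-10.3],[4,-36.5,17.3,1,0,0,-10.3],[4,-38.9,18.5,2.5,0,0,-10.3]]'; python3 -m creep '[[4,0,0,0,0,0,0],[4,0,0,0,0,0,0]]'
python3 - <<'E'
from h import *
shot("12")
goal([.6384,-.158,.148],Rm=down(np.radians(5.3)))
s=cv2.imread("pics/scene12.png")
cv2.imwrite("pics/cr12.png",cv2.resize(s[130:270,180:300],None,fx=4,fy=4,interpolation=3))
E
```

```text
time_s: 31.32
tcp_pos: [0.6367, -0.1628, 0.2702]
eef_rot: [0.675, 0.737, -0.0, -0.0]
ft_force: [0.1, 0.9, -0.2]
opening: 0.467
time_s: 31.58
tcp_pos: [0.636, -0.1585, 0.2716]
eef_rot: [0.674, 0.739, 0.0, -0.001]
ft_force: [0.3, 0.8, 0.5]
opening: 0.471
shift [ 0.    0.19 12.46] turn [ 0. -0. -0.] tcp [ 0.6365 -0.1582  0.2726] z [ 0.001  0.    -1.   ] y [0.996 0.092 0.001] t 31.675 F [-0.7  0.6 -0. ] op 0.47 q [-0.34  0.56  0.47  1.48  0.    1.14]
```

View pics/cr12.png

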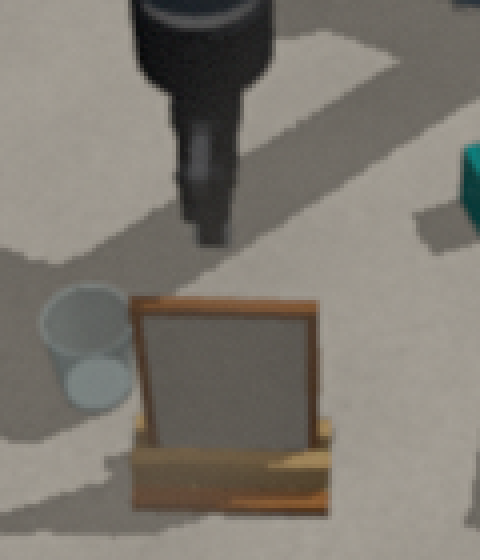

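```bash
python3 -m creep '[[4,0,0.2,3.5,0,0,0],[4,0,0.2,7,0,0,0],[4,0,0.2,10,0,0,0],[4,0,0.2,12,0,0,0],[4,0,0.2,12.4,0,0,0],[4,0,0.2,12.4,0,0,0]]'; python3 -m creep '[[0,0,0,0,0,0,0],[0,0,0,0,0,0,0],[0,0,0,0,0,0,0],[0,0,0,0,0,0,0],[0,0,0,0,0,0,0]]' 60
```

```text
time_s: 32.42
tcp_pos: [0.6389, -0.159, 0.1488]
eef_rot: [0.674, 0.739, 0.0, 0.0]
ft_force: [-0.1, -0.6, 0.9]
opening: 0.469
time_s: 33.05
tcp_pos: [0.6394, -0.1599, 0.1493]
eef_rot: [0.674, 0.738, 0.001, 0.001]
ft_force: [-0.7, 0.6, 6.4]
opening: 0.11
```

```bash
python3 -m creep '[[0,0,0,-1.5,0,0,0],[0,0,0,-3,0,0,0],[0,0,0,-5,0,0,0],[0,0,0,-8,0,0,0],[0,0,0,-11,0,0,0],[0,0,0,-13,0,0,0],[0,0,0,-13,0,0,0]]'
python3 - <<'E'
from h import *
shot("13")
s=cv2.imread("pics/scene13.png");t=cv2.imread("pics/top13.png")
cv2.imwrite("pics/cr13.png",cv2.resize(np.hstack([s[110:270,170:320],t[100:260,210:360]]),None,fx=2.6,fy=2.6,interpolation=3))
# target
yaw=np.radians(-5);ux=np.array([np.cos(yaw),np.sin(yaw),0]);uy=np.array([-ux[1],ux[0],0]);zz=np.array([0,0,1.])
th=np.radians(20)
tz=-np.cos(th)*zz-np.sin(th)*uy; ty=np.cos(th)*uy-np.sin(th)*zz; tx=np.cross(ty,tz)
Rm=np.array([tx,ty,tz]).T;print(np.linalg.det(Rm),Rm.round(3))
W=np.array([.541,.0775,0])   # wall mid, bench level
# back lower corner at d from wall: centre of lower edge = corner - .005*ty
d=.1*np.tan(th); corner=W-uy*d+zz*.0
bot=corner-.005*ty   # ty points up? toward case side
# lower edge lowest point is the back or front corner:
print('front corner z',(bot-.005*ty)[2],'back',corner[2],'bot',bot)
low=min((bot-.005*ty)[2],corner[2])
tcp=bot-.1373*tz+zz*(.0-low)
print('final tcp',tcp.round(4))
goal(tcp+zz*.10-uy*.03,Rm=Rm)
goal(tcp,Rm=Rm)
E
```

```text
time_s: 33.92
tcp_pos: [0.6397, -0.1601, 0.2804]
eef_rot: [0.674, 0.738, 0.001, 0.002]
ft_force: [0.5, -0.5, -2.7]
opening: 0.107
1.0000000000000002 [[-0.996  0.082 -0.03 ]
 [ 0.087  0.936 -0.341]
 [ 0.    -0.342 -0.94 ]]
front corner z 0.0034202014332566874 back 0.0 bot [0.53741829 0.03656089 0.0017101 ]
final tcp [0.5415 0.0833 0.1307]
shift [22.13 -8.01  4.68] turn [ 16.6 -13.9 -79. ] tcp [ 0.6386 -0.1597  0.2775] z [-0.  0. -1.] y [ 0.996  0.09  -0.   ] t 34.025 F [ 0.5 -0.4 -2.6] op 0.108 q [-0.34  0.57  0.5   1.5   0.    1.14]
shift [25.08 -7.48 14.68] turn [ 16.6 -13.9 -79. ] tcp [ 0.6386 -0.1597  0.2775] z [-0.  0. -1.] y [ 0.996  0.09  -0.   ] t 34.025 F [ 0.5 -0.4 -2.6] op 0.108 q [-0.34  0.57  0.5   1.5   0.    1.14]
```

View pics/cr13.png

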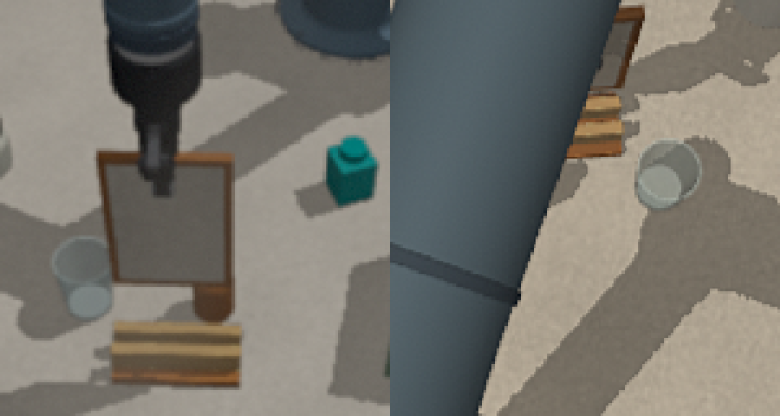

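Run:
```python
from h import *
goal([.540,.02,.285],Rm=down(np.radians(85)))
```

```text
shift [18.79 -8.2  -0.75] turn [  0.   -0.  -79.8] tcp [ 0.6386 -0.1597  0.2775] z [-0.  0. -1.] y [ 0.996  0.09  -0.   ] t 34.025 F [ 0.5 -0.4 -2.6] op 0.108 q [-0.34  0.57  0.5   1.5   0.    1.14]
```

```bash
python3 -m creep '[[0,2,-1,-0.7,0,0,-10],[0,4.5,-2,-0.7,0,0,-20],[0,7,-3,-0.7,0,0,-30],[0,9.5,-4,-0.7,0,0,-40],[0,12,-5.2,-0.7,0,0,-50],[0,14.5,-6.3,-0.7,0,0,-60],[0,17,-7.4,-0.7,0,0,-70],[0,18.8,-8.2,-0.7,0,0,-79.8]]'; python3 -m creep '[[0,0,0,0,0,0,0],[0,0,0,0,0,0,0]]'
python3 - <<'E'
from h import *
yaw=np.radians(-5);ux=np.array([np.cos(yaw),np.sin(yaw),0]);uy=np.array([-ux[1],ux[0],0]);zz=np.array([0,0,1.])
th=np.radians(20)
tz=-np.cos(th)*zz-np.sin(th)*uy; ty=np.cos(th)*uy-np.sin(th)*zz; tx=np.cross(ty,tz)
Rm=np.array([tx,ty,tz]).T
tcp=np.array([.5415,.0833,.1307])
goal(tcp+zz*.10-uy*.02,Rm=Rm)
E
```

```text
time_s: 35.02
tcp_pos: [0.5384, 0.0212, 0.2834]
eef_rot: [0.041, 0.999, 0.0, -0.001]
ft_force: [0.4, -0.5, -1.3]
opening: 0.11
time_s: 35.28
tcp_pos: [0.5398, 0.0198, 0.284]
eef_rot: [0.045, 0.999, -0.0, -0.001]
ft_force: [-0.2, 0.5, -0.9]
opening: 0.115
shift [0.39 4.34 5.33] turn [20.  -0.1 -0.1] tcp [0.5398 0.0198 0.284 ] z [-0.001 -0.    -1.   ] y [ 0.09   0.996 -0.   ] t 35.275 F [-0.2  0.5 -0.9] op 0.115 q [-0.08  0.3   0.1   1.38 -0.    0.01]
```

```bash
python3 -m creep '[[0,0.1,1,0,5,0,0],[0,0.2,2,0,12,0,0],[0,0.3,3,0.5,20,0,0],[0,0.4,4.2,2.5,20,0,0],[0,0.4,4.3,5.2,20,0,0],[0,0.4,4.3,5.2,20,0,0],[0,0.4,4.3,5.2,20,0,0]]'
python3 - <<'E'
from h import *
shot("14")
s=cv2.imread("pics/scene14.png");t=cv2.imread("pics/top14.png")
cv2.imwrite("pics/cr14.png",cv2.resize(np.hstack([s[100:280,230:440],t[100:280,60:250]]),None,fx=1.95,fy=1.95,interpolation=3))
yaw=np.radians(-5);ux=np.array([np.cos(yaw),np.sin(yaw),0]);uy=np.array([-ux[1],ux[0],0]);zz=np.array([0,0,1.])
th=np.radians(20)
tz=-np.cos(th)*zz-np.sin(th)*uy; ty=np.cos(th)*uy-np.sin(th)*zz; tx=np.cross(ty,tz)
Rm=np.array([tx,ty,tz]).T
tcp=np.array([.5415,.0833,.1307])
goal(tcp+zz*.02-uy*.01,Rm=Rm);goal(tcp+zz*.002,Rm=Rm)
E
```

```text
time_s: 36.15
tcp_pos: [0.5402, 0.0627, 0.2335]
eef_rot: [0.044, 0.984, -0.173, -0.007]
ft_force: [0.3, 0.2, -2.1]
opening: 0.109
shift [0.11 3.82 7.49] turn [ 0.   0.1 -0.1] tcp [0.5406 0.0629 0.2341] z [-0.028 -0.34  -0.94 ] y [ 0.084  0.936 -0.341] t 36.25 F [ 0.3 -0.7 -1.7] op 0.109 q [ 0.19  0.41  0.08  1.34 -0.34  0.29]
shift [0.12 5.38 8.84] turn [ 0.   0.1 -0.1] tcp [0.5406 0.0629 0.2341] z [-0.028 -0.34  -0.94 ] y [ 0.084  0.936 -0.341] t 36.25 F [ 0.3 -0.7 -1.7] op 0.109 q [ 0.19  0.41  0.08  1.34 -0.34  0.29]
```

View pics/cr14.png

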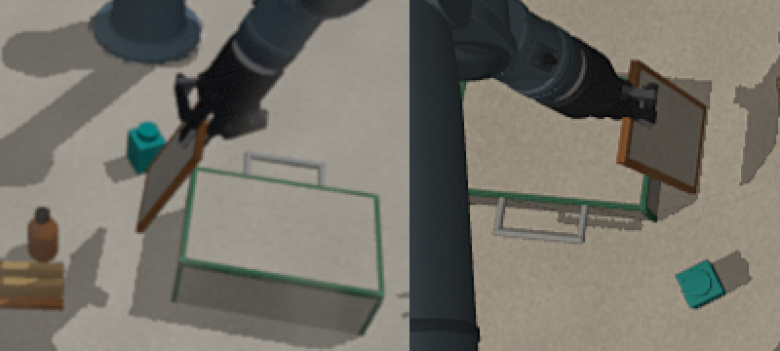

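```bash
python3 -m creep '[[0,0.1,1.2,2.5,0,0,0],[0,0.1,2.6,5,0,0,0],[0,0.1,3.8,7.5,0,0,0],[0,0.1,4.3,8,0,0,0],[0,0.1,4.8,8.4,0,0,0],[0,0.1,5.2,8.7,0,0,0],[0,0.1,5.2,8.7,0,0,0],[0,0.1,5.2,8.7,0,0,0]]'
python3 - <<'E'
from h import *
shot("15")
s=cv2.imread("pics/scene15.png");t=cv2.imread("pics/top15.png")
cv2.imwrite("pics/cr15.png",cv2.resize(np.hstack([s[130:260,260:400],t[130:260,140:260]]),None,fx=3,fy=3,interpolation=3))
goal([.5415,.0833,.1307])
E
```

```text
time_s: 37.25
tcp_pos: [0.5408, 0.0825, 0.1338]
eef_rot: [0.043, 0.984, -0.173, -0.007]
ft_force: [-0.1, -0.2, -1.6]
opening: 0.113
shift [-0.07  0.19  0.25] turn [0. 0. 0.] tcp [0.5407 0.0825 0.1337] z [-0.029 -0.341 -0.94 ] y [ 0.083  0.936 -0.342] t 37.35 F [-0.3  0.2 -1.4] op 0.11 q [ 0.22  0.48 -0.08  1.13 -0.33  0.33]
```

View pics/cr15.png

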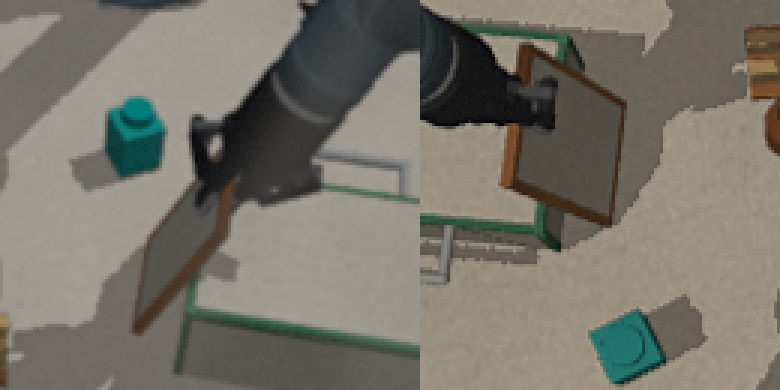

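```bash
python3 -m creep '[[0,0,0.1,0.13,0,0,0],[0,0,0.2,0.25,0,0,0],[0,0,0.2,0.25,0,0,0],[0,0,0.2,0.25,0,0,0]]'
```

```text
time_s: 37.85
tcp_pos: [0.5406, 0.0833, 0.1305]
eef_rot: [0.043, 0.984, -0.174, -0.007]
ft_force: [-0.4, -1.1, 1.2]
opening: 0.112
```

```bash
python3 -m creep '[[0,0,0.1,-0.03,0,0,0],[0,0,0.1,-0.03,0,0,0],[0,0,0.1,-0.03,0,0,0]]';python3 -m creep '[[0,0,0.1,-0.03,0,0,0],[0,0,0.1,-0.03,0,0,0],[0,0,0.1,-0.03,0,0,0]]'
python3 - <<'E'
from h import *
shot("16")
s=cv2.imread("pics/scene16.png");t=cv2.imread("pics/top16.png")
cv2.imwrite("pics/cr16.png",cv2.resize(np.hstack([s[150:240,270:350],t[130:220,150:230]]),None,fx=5,fy=5,interpolation=3))
E
```

```text
time_s: 38.22
tcp_pos: [0.5405, 0.0835, 0.1304]
eef_rot: [0.043, 0.984, -0.175, -0.008]
ft_force: [0.2, -5.0, 0.9]
opening: 0.107
time_s: 38.6
tcp_pos: [0.5405, 0.0837, 0.1304]
eef_rot: [0.043, 0.983, -0.176, -0.008]
ft_force: [-0.3, -6.6, -0.3]
opening: 0.107
```

View pics/cr16.png

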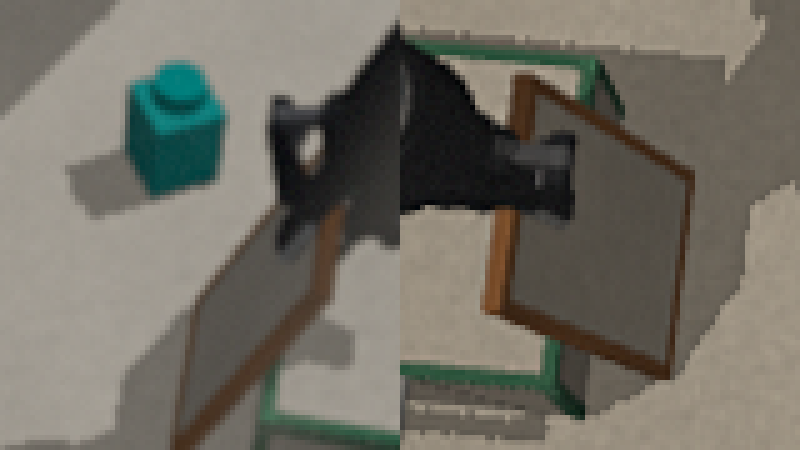

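```bash
python3 -m creep '[[3,0,0,0,0,0,0],[3,0,0,0,0,0,0],[3,0,0,0,0,0,0],[3,0,0,0,0,0,0],[3,0,0,-2,0,0,0],[3,0,0,-4,0,0,0],[3,0,0,-8,0,0,0],[3,0,0,-12,0,0,0]]'; python3 -m creep '[[3,0,4,-3,0,0,0],[3,0,9,-4,0,0,0],[3,0,14,-4,0,0,0],[3,0,18,-4,0,0,0]]'
python3 - <<'E'
from h import *
shot("17")
s=cv2.imread("pics/scene17.png");t=cv2.imread("pics/top17.png")
cv2.imwrite("pics/cr17.png",cv2.resize(np.hstack([s[150:250,260:360],t[120:220,140:240]]),None,fx=4,fy=4,interpolation=3))
goal([0,0,0])
E
```

```text
time_s: 39.7
tcp_pos: [0.544, 0.1268, 0.2438]
eef_rot: [0.043, 0.984, -0.173, -0.008]
ft_force: [1.1, 1.0, 0.9]
opening: 0.354
time_s: 40.2
tcp_pos: [0.5602, 0.3107, 0.2181]
eef_rot: [0.043, 0.984, -0.173, -0.008]
ft_force: [0.9, -0.5, 0.9]
opening: 0.35
shift [ 53.01 -26.14  32.69] turn [0. 0. 0.] tcp [0.559  0.3121 0.2153] z [-0.032 -0.341 -0.939] y [ 0.077  0.936 -0.343] t 40.3 F [-0.1 -0.7 -0.4] op 0.354 q [ 0.54  0.76  0.63  1.65 -0.28  0.66]
```

View pics/cr17.png

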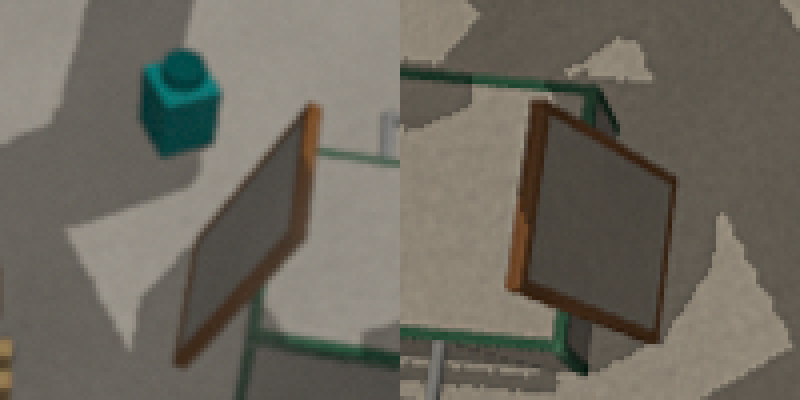

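View pics/top17.png

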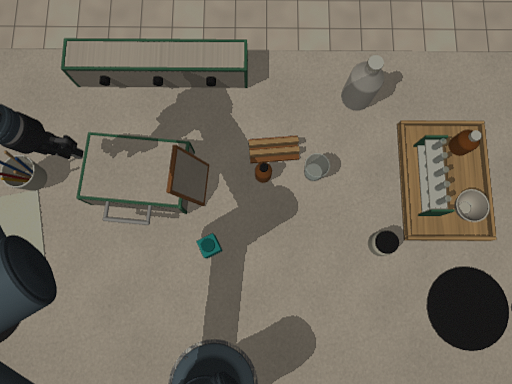

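View pics/scene17.png

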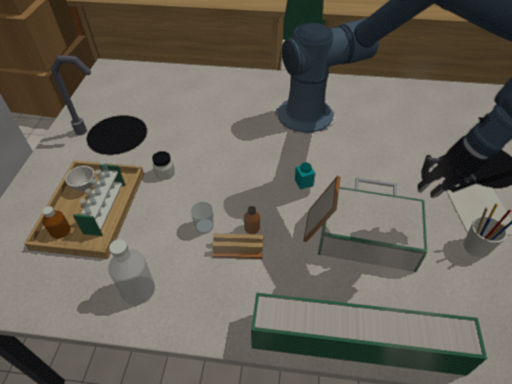

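Run:
```python
from h import *
g=lambda x,y:(260+x/4,150+y/4)
f=lambda x,y:(140+x/4,120+y/4)
br,bx,tx,tr=[tri(g(*a),f(*b)) for a,b in(((195,240),(257,342)),((180,364),(275,178)),((300,240),(148,105)),((310,104),(123,291)))]
for q in(br,bx,tx,tr):print(q[0].round(4),round(q[1],4))
d=(tx[0]+tr[0]-br[0]-bx[0])/2;print(d,np.linalg.norm(d),np.degrees(np.arccos(d[2]/np.linalg.norm(d))))
w=bx[0]-br[0];print(np.degrees(np.arctan2(w[1],w[0])),np.linalg.norm(w))
m=(br[0]+bx[0])/2;uy=np.array([.0872,.9962,0]);W=np.array([.541,.0775,0])
print('front bottom dist to wall',(W-m)@uy)
```

```text
[ 0.4732  0.0361 -0.0022] 0.001
[ 0.592   0.0285 -0.0013] 0.005
[0.5969 0.0921 0.1586] 0.0075
[0.4778 0.0997 0.1636] 0.0038
[0.00473508 0.0636409  0.16283574] 0.17489443396921084 21.4006668117205
-3.70354467058011 0.1190038695804098
front bottom dist to wall 0.045756662207333765
```

```bash
python3 -m creep '[[3,0,-1,-3,0,0,0],[3,0,-2,-6,0,0,0],[3,0,-2,-6,0,0,0],[3,0,-2,-6,0,0,0]]'
python3 - <<'E'
from h import *
shot("18")
a=cv2.imread("pics/scene17.png");b=cv2.imread("pics/scene18.png")
print('diff board region',cv2.absdiff(a,b)[170:250,295:345].max(), 'lid/handle compare to shut pic',cv2.absdiff(cv2.imread("pics/scene11.png"),b)[175:200,350:400].mean())
t0=cv2.imread("pics/top0.png");t1=cv2.imread("pics/top18.png")
cv2.imwrite("pics/cr18.png",np.vstack([t0[120:260,190:400],t1[120:260,190:400]]))
goal([0,0,0])
E
```

```text
time_s: 40.8
tcp_pos: [0.5607, 0.3099, 0.2819]
eef_rot: [0.043, 0.984, -0.173, -0.008]
ft_force: [-0.2, -0.4, -0.7]
opening: 0.354
diff board region 53 lid/handle compare to shut pic 2.941333333333333
shift [ 53.03 -23.95  38.76] turn [0. 0. 0.] tcp [0.5602 0.3098 0.2811] z [-0.032 -0.341 -0.939] y [ 0.082  0.936 -0.343] t 40.9 F [ 0.  -1.  -0.6] op 0.355 q [ 0.54  0.79  0.86  1.85 -0.28  0.66]
```

View pics/cr18.png

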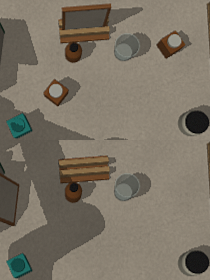

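View pics/scene18.png

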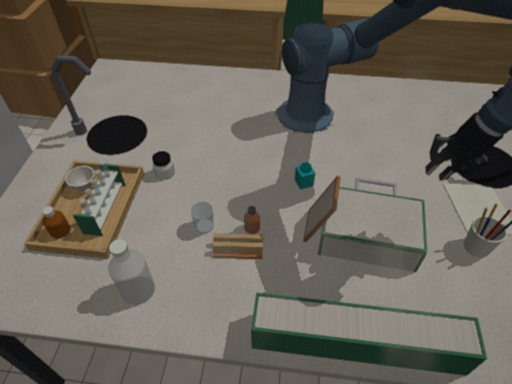

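The board leans steadily (scene ~(322,210)), the lid is shut with its handle at (375,185), and the round bottle, beaker, jar and turquoise bottle are where they were. I'm handing the job in.

```bash
python3 -c "
from bench import manip
print(manip.sign_off())"
```

```text
the job is handed in; nothing more can be done
None
```

The job is done and handed in at about 41 s of the 210 s allowed. I folded the lid upright, put both square brown bottles into the case, folded the lid shut, and leaned the whiteboard against the case's right-hand side.

- **Bottles:** only two square brown bottles were there to pack. One of them was knocked about 2–3 cm while already inside the case. A picture just before closing showed both standing.
- **Lid:** it stood within about 1° of upright before the bottles went in, and in the last picture it is still shut. While closing it, the gripper went about 4 mm below the expected handle height without the force rising. I checked by pressing lightly on the lid: contact came at 0.100 m (23 N), which is the height for fully shut.
- **Board tilt:** the triangulated corners gave 21.4° (corner errors up to 7.5 mm), while the distance of its foot from the case gave 20°. Both are close to the 20° asked.
- **Board stability:** the pixel difference between my last two pictures around the board was up to 53 grey levels. I put this down to the arm's moving shadow, since the board looked unmoved in both.
- **Other things:** the round bottle, beaker, jar and turquoise bottle show no visible change in the before-and-after top views.

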